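# Swab the drip channel of a dry block heater

### The job

Take a contamination swab of the dry block heater: draw the swab out of its tube in the white rack and run its head lightly along the bottom of the drip channel round the block, slowly (about 4 cm a second), from the rear end of the left side, across the front, to the rear end of the right side, left and right as the robot sees them. Then stand the swab fully home in its tube and shut the heater's lid; leave everything else where it is.

Things in the scene. Friction and masses are not known exactly. Their poses are not given: they have to be found in the camera images.
- heater: Dry block heater, fixed to the bench: light grey box, 205 deep (x -120 to 85) x 160 wide, deck 80 high, with a bare aluminium block (76 x 95, top at 84, small holes) in the deck and a sloping panel with a display in front, towards the robot. Origin: on the bench under the block's centre; x points to the rear (hinge side), y to the left as the robot sees it, z up. Lengths in mm
- seam_start (a point): where the swabbing starts: on the drip channel's floor near the rear end of its left side, heater frame (22, 52.5, 70). The channel is 10 wide, its flat steel floor 70 above the bench, 10 below the deck and 14 below the block's top; it runs along the left, front and right of the block (none behind it), its two arms ending at x = 34. This and the four below lie on its centre line
- seam_corner_left (a point): front left corner of the channel, on its floor: heater frame (-43, 52.5, 70)
- seam_front_mid (a point): middle of the front of the channel, on its floor: heater frame (-43, 0, 70)
- seam_corner_right (a point): front right corner of the channel, on its floor: heater frame (-43, -52.5, 70)
- seam_end (a point): where the swabbing ends, on the channel floor near the rear end of the right side: heater frame (22, -52.5, 70)
- lid (a joint): lid angle in rad: 0 shut, 1.57 upright, 1.9 fully open; starts leaning back, away from the robot. Smoked clear hood, 130 from hinge to front edge, 136 wide, skirt 20 deep at front and sides. The stiff hinge holds it above about 0.9; lower it sinks shut by itself, slowly; under 2 N at the edge moves it. Push it forward from behind its top edge, then press it down
- lid_hinge (a point): middle of the hinge axis of the lid: heater frame (76, 0, 88); the axis runs along the heater's y
- lid_edge (a point): middle of the lid's free edge, on its outer face: 130 from the hinge axis along the lid and 16 off it. Lid open: on the back of the top edge, about 215 above the bench; lid shut: front of its top, 104 above the bench
- rack: white tube rack fixed to the bench, 70 (x) x 118 (y), 74 high, holding the swab's tube, and three closed grey-capped tubes (98 high). Origin: centre of its underside
- tube_mouth (a point): centre of the mouth of the swab's frosted tube, rack frame (0, 34, 110): 15 inside, 19 outside, rim 110 above the bench, z up; the tube stands upright and is fixed in the rack
- swab: the swab, 137 long, 34 g, upright in its tube. Origin: tip of the head; z runs up the stick. From the tip: head 6 across, 18 long; stick 4 across; tapered plug 10 across at 72 to 85; flange 23 across at 85 to 89 (rests on the tube's rim, the tip then 85 below the rim); round handle 15 across at 89 to 137, best gripped from above about 115 from the tip
- swab_tip (a point): tip of the swab's head. The head is springy: it gives up to 6 along the stick at 0.4 N per mm from a first 0.4 N, so pressing 2 to 3 mm after first touch is right (about 1.5 N); beyond 6 it is hard
- blue_rack: bystander: translucent blue tube rack, 95 x 130 x 60 high, full of small frosted tubes with white caps. Origin on its underside
- freezer_box: bystander: pink freezer box with a flat smoked lid, 135 x 135 x 56 high. Origin on its underside
- tip_box: bystander: grey open box of pipette tips, 85 x 122 x 61 high. Origin on its underside
- yellow_rack: bystander: low yellow rack, 75 x 160 x 24 high. Origin on its underside
- bottle: bystander: brown glass bottle with a blue cap, 68 across, 135 high. Origin on its underside
- dishes: bystander: stack of two clear round dishes, 92 across, 30 high. Origin on its underside
- pipette: bystander: white hand pipette lying flat, 236 long, 25 high. Origin on its underside
- marker: bystander: white marker pen with a black cap, lying flat, 125 long, 15 high. Origin on its underside
Mind the look-alikes: they are no part of the job. What is shaped like the rack but orange or red is not meant.

How it is judged:
On the way, in this order (a step that is already met when the one before it is completed fails the run):
1. the swab is out of its tube, held clear above the tube's mouth (z of swab_tip in the frame of tube_mouth above 0.003 m), for 0.04 s.
2. the head is on the channel floor at the rear end of the left side (distance between swab_tip and seam_start below 0.007 m and z of swab_tip in the frame of heater below 0.0745 m and contact force between swab and heater above 0.2 N), for 0.04 s.
3. and passes the middle of the left side (x of swab_tip in the frame of heater between -0.018 and -0.003 m and y of swab_tip in the frame of heater between 0.047 and 0.058 m and z of swab_tip in the frame of heater below 0.0745 m and contact force between swab and heater above 0.2 N), for 0.04 s.
4. the front left corner (distance between swab_tip and seam_corner_left below 0.007 m and z of swab_tip in the frame of heater below 0.0745 m and contact force between swab and heater above 0.2 N), for 0.04 s.
5. the left half of the front (x of swab_tip in the frame of heater between -0.049 and -0.037 m and y of swab_tip in the frame of heater between 0.018 and 0.034 m and z of swab_tip in the frame of heater below 0.0745 m and contact force between swab and heater above 0.2 N), for 0.04 s.
6. the middle of the front (distance between swab_tip and seam_front_mid below 0.007 m and z of swab_tip in the frame of heater below 0.0745 m and contact force between swab and heater above 0.2 N), for 0.04 s.
7. the right half of the front (x of swab_tip in the frame of heater between -0.049 and -0.037 m and y of swab_tip in the frame of heater between -0.034 and -0.018 m and z of swab_tip in the frame of heater below 0.0745 m and contact force between swab and heater above 0.2 N), for 0.04 s.
8. the front right corner (distance between swab_tip and seam_corner_right below 0.007 m and z of swab_tip in the frame of heater below 0.0745 m and contact force between swab and heater above 0.2 N), for 0.04 s.
9. the middle of the right side (x of swab_tip in the frame of heater between -0.018 and -0.003 m and y of swab_tip in the frame of heater between -0.058 and -0.047 m and z of swab_tip in the frame of heater below 0.0745 m and contact force between swab and heater above 0.2 N), for 0.04 s.
10. and reaches the rear end of the right side (distance between swab_tip and seam_end below 0.007 m and z of swab_tip in the frame of heater below 0.0745 m and contact force between swab and heater above 0.2 N), for 0.04 s.
At the end, for the whole second after the job is handed in: The swab stands still in its tube again: its tip at least 81 mm below the tube's mouth (flange within 4 mm of the rim), within 7 mm of its axis, tilt under 0.12 rad; and the lid is shut (under 0.06 rad) (horizontal distance between swab_tip and tube_mouth below 0.007 m and z of swab_tip in the frame of tube_mouth below -0.081 m and angle between swab's own z axis and vertical below 0.12 rad and linear speed of swab below 0.02 m/s and value of joint lid below 0.06 rad); the robot touches nothing.
It fails at once if the swab pressed hard on the heater (over 15 N) (contact force between swab and heater above 15 N).
It fails at once if the swab rubbed along the heater faster than 10 cm/s (contact force between swab and heater above 0.2 N and linear speed of swab above 0.1 m/s).
It fails at once if a bystander moved by more than 3 cm (distance of any of blue_rack, freezer_box, tip_box, yellow_rack, bottle, dishes, pipette, marker from where it was at the start of the episode above 0.03 m).
It also fails if it takes over 69 s, if anything falls off the work surface, if the arm or the gripper's body presses on something with over 40 N, if the wrist force passes 120 N, or if a joint passes its speed limit or range.

### The arm

A 6-joint arm with a two-finger parallel gripper is mounted at the origin on the work surface. World frame = base frame: x ahead of the robot, y to its left, z up, the work surface at z = 0. Lengths are in m, angles in rad, forces in N, time in s.
With the tool pointing down it reaches from about 0.325 to 0.775 m from the base axis. Payload 5.5 kg.
Tool frame: the origin (TCP) lies midway between the tips of the shut fingers; the grasp point (between the pads) lies 19 mm behind it (arm.grip_depth is the distance from the TCP to the grasp point, in m); x points along the fingers, z is the direction in which the jaws open and shut, and the axes are right-handed (so a half turn about x gives the same grasp; the last joint's range is limited). The gripper opens to 85 mm and grips with 20 to 120 N. Pads are 22 mm wide; open, the fingers measure 114 mm over their backs; the gripper's body (76 mm by 85 mm) begins 54 mm behind the grasp point. The pads swing forward as they close: fully open they stand 13 mm farther back than shut.
Start: joints at [-1.32, 0.091, 1.231, -0, 1.82, -0.057], TCP at [0.182, -0.572, 0.231] pointing down, gripper open.
Joint ranges: [-2.87, 2.87], [-0.86, 2.18], [0.17, 2.46], [-1.51, 4.65], [0.06, 2.69], [-2.65, 2.65]. Speed limits (rad/s): [2.57, 2.57, 3.01, 3.14, 3.14, 3.14].

### API

Orientations are given as a rotation vector (axis times angle).
In Python, from rig import arm gives the robot as it stands.
- The arm moves only by the tool jog_arm, never from a script. Its argument "moves" is a list of rows, each a list of 7 numbers: the finger opening in mm, from 0 to 85.4, then the shift along the tool's x, y, z in mm, then the turn, a rotation vector about the tool's x, y, z in rad. A call has 1 to 8 rows; each row shifts and turns the commanded pose from where the row before left it, along the tool's axes as they then stand; what a row does not reach is not made up. A row lasts 1/10 s, in which the tool goes at most 50 mm and 8.59 degrees, less where a joint would pass 70% of its speed; a pose out of reach is approached as far as the arm can. A call with a gripper value outside its range is refused whole. The fingers move at their own pace and stop on an object; the grip force is fixed at half the most. Time passes only in rows, so rows that do not move let the fingers close. It gives the time, the measured TCP pose, the force and the opening at its end, in the units of the state.
- arm.get_state(): the state, without advancing time (a new reading comes with each control period).
- arm.get_image(name): name is "scene" or "top" or "wrist"; returns a dict with "frame" (420x560x3 uint8, red, green, blue), "K" (3x3 intrinsics, pixels), "R" (3x3) and "t" (3): a world point X has camera coordinates R X + t; the wrist camera has in their place "mount" (4x4, takes a point from camera to tool coordinates, whose origin is the TCP and whose axes are the tool frame's). Camera axes: x right, y down, z forward; pixel columns grow to the right and rows downward; lengths in m; the calibration is good to about 2 mm. A picture is of the moment at which its call begins: read the wrist's pose just before it. There is no depth.
- arm.finish_job(): hands the job in, once; it reports no verdict.
The state is a dict: "time_s": time; "q": joint angles; "dq": joint speeds; "effort": joint torques, N m; "eef_pos": TCP position; "orientation": TCP orientation; "force": force on the tool from outside, world axes, zero at the start; "ft_torque": the same for the moment, N m; "finger_gap": finger opening in m.
Only numpy, scipy, OpenCV 4.12 (cv2) and the standard library are available. Lean on these libraries where they do the work, as an engineer would, in place of code of your own. Each camera call takes 0.05 s, during which the arm holds its last target.

## Working session

There is one attempt and no reset: what is moved stays moved. The work goes in short steps, Python scripts to look and compute and a tool call to move; the robot and the scene stay as the last step left them, time stands still between calls to the robot, and variables do not carry over. Pictures are saved under pics/ and viewed, and the job is handed in when it is done.

Besides the shell and the picture viewer there is one more tool, called by a JSON object that holds its "op" and its "data". jog_arm: Moves the arm, as the interface text tells. Its arguments: {"type":"object","properties":{"moves":{"type":"array","items":{"type":"array","items":{"type":"number"}}}},"required":["moves"]}

```bash
ls; mkdir -p pics
python3 - <<'E'
from rig import arm
import cv2,numpy as np
print(arm.get_state())
for n in ["scene","top","wrist"]:
    im=arm.get_image(n)
    cv2.imwrite(f"pics/{n}0.png",im["frame"][:,:,::-1])
    np.savez(f"{n}0.npz",**im)
    print(n,{k:np.round(v,4).tolist() for k,v in im.items() if k!="frame"})
E
```

```text
pics
{'time_s': 0.0, 'q': array([-1.31973674e+00,  9.18921220e-02,  1.23187588e+00, -5.14653102e-05,
        1.81979080e+00, -5.67029827e-02]), 'dq': array([-0.00064398,  0.00015817,  0.00068411,  0.00146333,  0.00148603,
        0.0018937 ]), 'effort': array([-3.01460113e-04, -4.58728087e+01, -4.18029320e+01,  6.52019366e-05,
        1.13590722e-02, -1.12314987e-05]), 'eef_pos': array([ 0.18166813, -0.57154738,  0.2301366 ]), 'orientation': array([ 0.98079688,  1.34080687, -0.97878827]), 'force': array([ 0.00902574,  0.1226569 , -0.35692252]), 'ft_torque': array([0.01379872, 0.03291374, 0.0249556 ]), 'finger_gap': 0.08526374462706418}
scene {'K': [[527.7761, 0.0, 279.8203], [0.0, 527.7761, 204.7913], [0.0, 0.0, 1.0]], 'R': [[0.8045, 0.5939, -0.0055], [0.491, -0.6703, -0.5564], [-0.3341, 0.4449, -0.8309]], 't': [-0.3525, -0.2728, 1.7885]}
top {'K': [[398.9818, 0.0, 275.7495], [0.0, 398.9818, 210.9328], [0.0, 0.0, 1.0]], 'R': [[-0.0248, -0.9997, 0.0004], [-0.9981, 0.0247, -0.0568], [0.0568, -0.0018, -0.9984]], 't': [-0.1001, 0.521, 1.1804]}
wrist {'K': [[330.4821, 0.0, 278.525], [0.0, 330.4821, 214.266], [0.0, 0.0, 1.0]], 'mount': [[-0.0012, -0.3089, 0.9511, -0.1422], [-0.001, -0.9511, -0.3089, 0.0779], [1.0, -0.0013, 0.0009, 0.0004], [0.0, 0.0, 0.0, 1.0]]}
```

View pics/scene0.png

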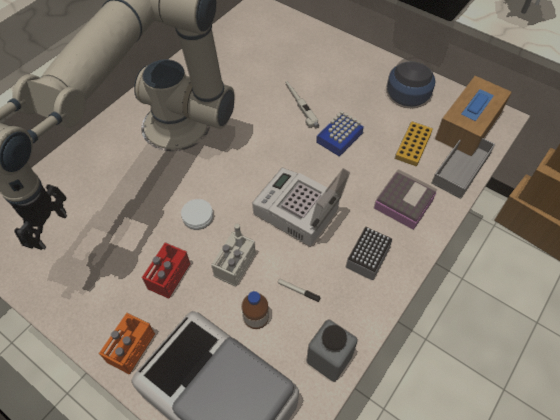

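View pics/top0.png

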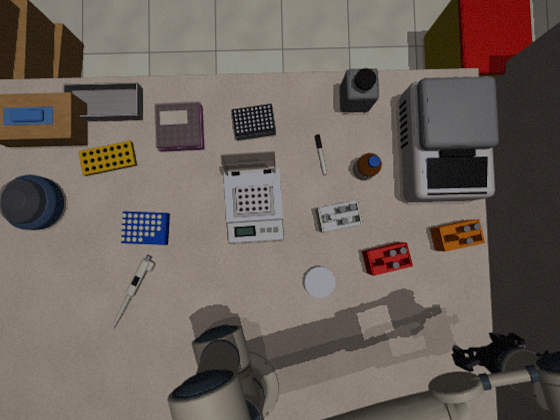

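View pics/wrist0.png

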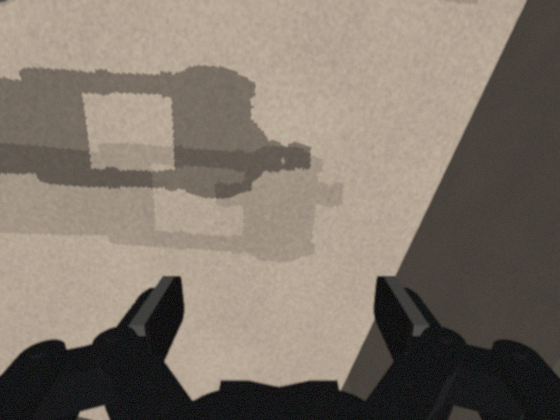

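Racks: white at top (340,217) / scene (234,257); red at top (387,258); orange at top (459,235). The white one is meant. I'll enlarge it and the heater to confirm.

Run:
```python
import cv2,numpy as np
s=cv2.imread("pics/scene0.png");t=cv2.imread("pics/top0.png")
def crop(im,x0,y0,x1,y1,k,name):
    c=cv2.resize(im[y0:y1,x0:x1],None,fx=k,fy=k,interpolation=cv2.INTER_CUBIC)
    for x in range(x0-x0%10+10,x1,10): cv2.putText(c,str(x),((x-x0)*k-8,8),0,0.3,(0,0,255),1); cv2.line(c,((x-x0)*k,10),((x-x0)*k,14),(0,0,255),1)
    for y in range(y0-y0%10+10,y1,10): cv2.putText(c,str(y),(0,(y-y0)*k+3),0,0.3,(0,0,255),1); cv2.line(c,(20,(y-y0)*k),(24,(y-y0)*k),(0,0,255),1)
    cv2.imwrite(name,c)
crop(t,215,145,370,250,5,"pics/top0c.png")
crop(s,205,165,355,285,5,"pics/scene0c.png")
```

```text
(no output)
```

View pics/top0c.png

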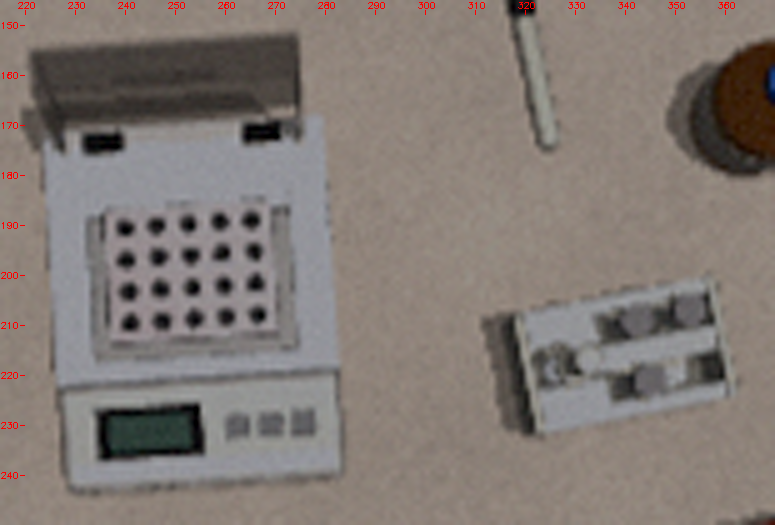

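View pics/scene0c.png

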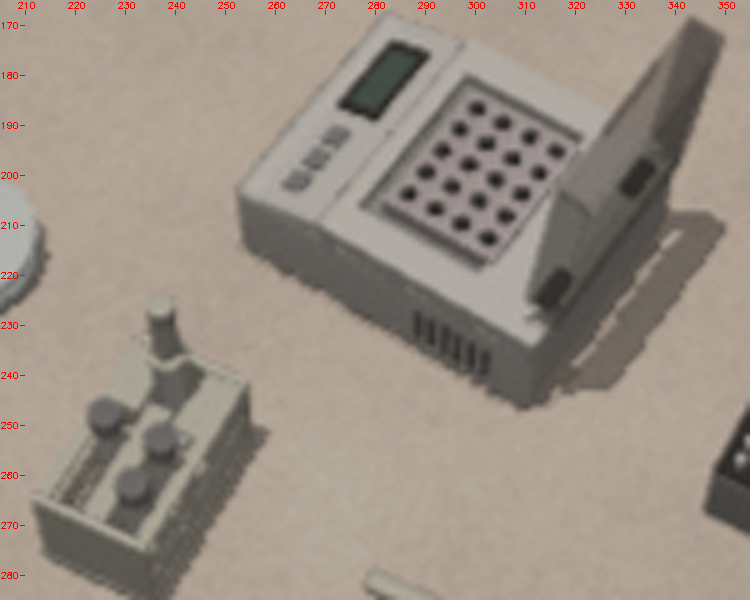

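Confirmed: the white rack holds one white-handled swab (scene handle top (237,225), top view (333,217)) plus three grey caps. The heater's lid is open. Next I'll fit the poses.

```bash
cat > h.py <<'E'
import numpy as np,cv2
from scipy.spatial.transform import Rotation as Ro
from scipy.optimize import least_squares
C={n:dict(np.load(f"{n}0.npz")) for n in ["scene","top"]}
def proj(c,X):
    X=np.atleast_2d(X);c=C[c] if isinstance(c,str) else c
    p=X@c["R"].T+c["t"]; return np.c_[c["K"][0,0]*p[:,0]/p[:,2]+c["K"][0,2],c["K"][1,1]*p[:,1]/p[:,2]+c["K"][1,2]]
def back(c,uv,z):
    c=C[c] if isinstance(c,str) else c
    d=c["R"].T@np.array([(uv[0]-c["K"][0,2])/c["K"][0,0],(uv[1]-c["K"][1,2])/c["K"][1,1],1]); o=-c["R"].T@c["t"]
    return o+d*(z-o[2])/d[2]
def wcam(im,st):
    M=np.eye(4);M[:3,:3]=Ro.from_rotvec(st["orientation"]).as_matrix();M[:3,3]=st["eef_pos"]
    T=np.linalg.inv(M@im["mount"]); return dict(K=im["K"],R=T[:3,:3],t=T[:3,3])
def h2w(p,X):
    X=np.atleast_2d(X);c,s=np.cos(p[2]),np.sin(p[2])
    return np.c_[p[0]+c*X[:,0]-s*X[:,1],p[1]+s*X[:,0]+c*X[:,1],X[:,2]]
E
python3 - <<'E'
from h import *
for n in C: print(n,-C[n]["R"].T@C[n]["t"])
obs=[("top",(239.5,190.5),(1,1)),("top",(264.8,189),(1,-1)),("top",(240.5,209.3),(-1,1)),("top",(266.5,208),(-1,-1)),
("scene",(316,195),(1,1)),("scene",(302.5,212.5),(1,-1)),("scene",(300,186.5),(-1,1)),("scene",(286.5,203.5),(-1,-1))]
ex=[("top",(234,216.8),(-.048,.0575,.08)),("top",(274.5,214.8),(-.048,-.0575,.08)),("scene",(312,233.5),(.085,-.08,.08)),("scene",(298,180.5),(-.048,.0575,.08)),("scene",(277,206),(-.048,-.0575,.08))]
def f(p):
    r=[]
    for c,uv,s in obs: r.append(proj(c,h2w(p,[s[0]*p[3],s[1]*p[4],.084]))[0]-uv)
    for c,uv,X in ex: r.append(proj(c,h2w(p,X))[0]-uv)
    return np.concatenate(r)
for sel in (obs,):
    s=least_squares(f,[.5,0.05,0,.025,.03]);print(s.x,np.round(s.fun,1))
for c,uv,z in [("top",(332.5,217),.162),("scene",(237,225),.162),("top",(325,217),.112)]:print(c,back(c,uv,z))
# rack corners tops z=.074
for uv in [(319,207.5),(357.5,201),(361.5,222.5),(323,231)]:print(back("top",uv,.074))
for uv in [(213,265),(255,241.5),(236.5,275)]:print("s",back("scene",uv,.074))
E
```

```text
scene [ 1.01509069 -0.76925641  1.33230902]
top [ 0.45054859 -0.1108293   1.20815691]
[ 0.55075023 -0.04890466  0.04727376  0.02705656  0.03616439] [-0.1 -0.4  0.1 -0.7  0.2 -0.2 -0.2 -0.7 -0.2 -0.3 -0.1 -0.2 -0.  -0.2
 -0.2  0.  -0.2  0.3 -0.2 -0.6 -0.4  0.5 -0.2 -1.4 -0.9  0.1]
top [ 0.49039132 -0.26117738  0.162     ]
scene [ 0.49213367 -0.25939928  0.162     ]
top [ 0.49280586 -0.24774651  0.112     ]
[ 0.52176398 -0.23626535  0.074     ]
[ 0.53761355 -0.34659233  0.074     ]
[ 0.47606378 -0.35572984  0.074     ]
[ 0.45465138 -0.24555233  0.074     ]
s [ 0.48007015 -0.3563326   0.074     ]
s [ 0.52611753 -0.23316399  0.074     ]
s [ 0.54923196 -0.34213787  0.074     ]
```

```bash
cat >> h.py <<'E'
def down(a): # tool x = -z world, tool z (jaw) at world yaw a
    z=np.array([np.cos(a),np.sin(a),0]);x=np.array([0,0,-1.]);return np.c_[x,np.cross(z,x),z]
def rows(p0,R0,p1,R1,n,gap):
    dr=Ro.from_matrix(R0.T@R1).as_rotvec();out=[]
    dp=(np.array(p1)-p0)/n
    for i in range(n):
        Ri=R0@Ro.from_rotvec(dr*i/n).as_matrix()
        out.append([gap]+[round(float(v),1) for v in Ri.T@dp*1000]+[round(float(v),3) for v in dr/n])
    return out
def cur():
    from rig import arm
    s=arm.get_state();return s["eef_pos"],Ro.from_rotvec(s["orientation"]).as_matrix(),s
E
python3 - <<'E'
from h import *
p,R,s=cur();print(R.round(3))
for a in (1.57+.17,-1.57+.17): 
  R1=down(a); d=Ro.from_matrix(R.T@R1).as_rotvec();print(a,d)
R1=down(np.pi/2+.17)
# candidate keep q6~0
for a in [np.arctan2(R[1,2],R[0,2])]:print("cur jaw yaw",a)
E
```

```text
[[-0.     0.953  0.303]
 [ 0.002  0.303 -0.953]
 [-1.     0.    -0.002]]
1.74 [-3.00299190e+00 -5.26519234e-05 -2.38754295e-03]
-1.4000000000000001 [ 1.37007170e-01 -1.58756118e-03  3.37453031e-05]
cur jaw yaw -1.262992741925939
```

Run:
```python
from h import *
p,R,s=cur()
for r in rows(p,R,[.491,-.261,.215],down(-1.4),10,85): print(r)
```

```text
[85, 1.6, 38.9, -20.2, 0.014, -0.0, 0.0]
[85, 1.6, 38.6, -20.8, 0.014, -0.0, 0.0]
[85, 1.6, 38.3, -21.3, 0.014, -0.0, 0.0]
[85, 1.6, 38.0, -21.8, 0.014, -0.0, 0.0]
[85, 1.6, 37.7, -22.3, 0.014, -0.0, 0.0]
[85, 1.6, 37.4, -22.8, 0.014, -0.0, 0.0]
[85, 1.6, 37.1, -23.4, 0.014, -0.0, 0.0]
[85, 1.5, 36.8, -23.9, 0.014, -0.0, 0.0]
[85, 1.5, 36.4, -24.4, 0.014, -0.0, 0.0]
[85, 1.5, 36.1, -24.9, 0.014, -0.0, 0.0]
```

{"op": "jog_arm", "data": {"moves": [[85, 1.6, 38.9, -20.2, 0.014, 0, 0], [85, 1.6, 38.6, -20.8, 0.014, 0, 0], [85, 1.6, 38.3, -21.3, 0.014, 0, 0], [85, 1.6, 38.0, -21.8, 0.014, 0, 0], [85, 1.6, 37.7, -22.3, 0.014, 0, 0], [85, 1.6, 37.4, -22.8, 0.014, 0, 0], [85, 1.6, 37.1, -23.4, 0.014, 0, 0], [85, 1.5, 36.8, -23.9, 0.014, 0, 0]]}}

```text
time_s: 0.95
eef_pos: [0.4304, -0.3221, 0.2182]
orientation: [1.064, 1.295, -1.064]
force: [0.6, -1.0, 0.4]
finger_gap: 0.0848
```

{"op": "jog_arm", "data": {"moves": [[85, 1.5, 36.4, -24.4, 0.014, 0, 0], [85, 1.5, 36.1, -24.9, 0.014, 0, 0], [85, 0, 0, 0, 0, 0, 0], [85, 0, 0, 0, 0, 0, 0]]}}

```text
time_s: 1.35
eef_pos: [0.4917, -0.2608, 0.215]
orientation: [1.083, 1.286, -1.084]
force: [-1.0, -0.3, -0.6]
finger_gap: 0.0851
```

```bash
cat > snap.py <<'E'
import sys
from h import *
from rig import arm
st=arm.get_state(); n=sys.argv[1]; tag=sys.argv[2]
im=arm.get_image(n)
np.savez(tag+".npz",**(wcam(im,st) if n=="wrist" else dict(K=im["K"],R=im["R"],t=im["t"])))
cv2.imwrite(f"pics/{tag}.png",im["frame"][:,:,::-1])
print(st["time_s"],st["eef_pos"].round(4),st["orientation"].round(3),st["force"].round(2),st["finger_gap"],st["q"].round(2))
E
python3 snap.py wrist w1
```

```text
1.35 [ 0.4917 -0.2608  0.215 ] [ 1.083  1.286 -1.084] [-1.03 -0.34 -0.61] 0.08509652717392109 [-0.55 -0.03  1.38 -0.    1.79  0.85]
```

View pics/w1.png

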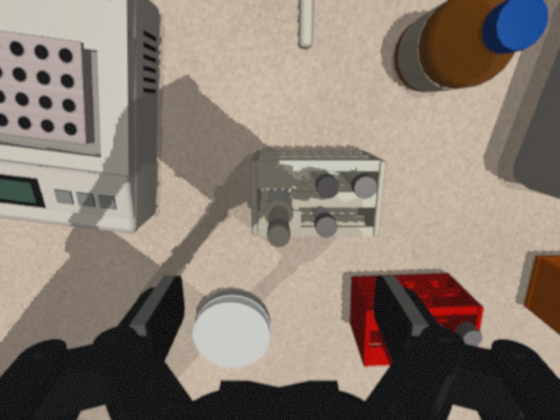

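```bash
cat > crop.py <<'E'
import sys,cv2
tag,x0,y0,x1,y1,k=sys.argv[1],*map(int,sys.argv[2:7])
im=cv2.imread(f"pics/{tag}.png");c=cv2.resize(im[y0:y1,x0:x1],None,fx=k,fy=k,interpolation=cv2.INTER_CUBIC)
c=cv2.convertScaleAbs(c,alpha=float(sys.argv[8]) if len(sys.argv)>8 else 1)
st=10
for x in range(x0-x0%st+st,x1,st): cv2.putText(c,str(x),((x-x0)*k-8,8),0,0.3,(0,0,255),1); cv2.line(c,((x-x0)*k,10),((x-x0)*k,14),(0,0,255),1)
for y in range(y0-y0%st+st,y1,st): cv2.putText(c,str(y),(0,(y-y0)*k+3),0,0.3,(0,0,255),1); cv2.line(c,(20,(y-y0)*k),(24,(y-y0)*k),(0,0,255),1)
cv2.imwrite(f"pics/{sys.argv[7]}.png",c)
E
python3 crop.py w1 240 140 400 250 5 w1c 1.3
```

```text
(no output)
```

View pics/w1c.png

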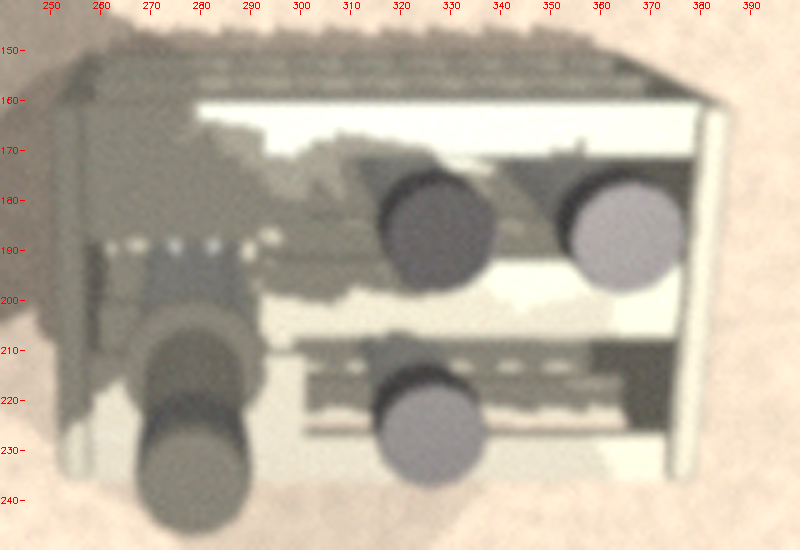

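Run:
```python
from h import *
c=dict(np.load("w1.npz"))
print(back(c,(278.5,235.5),.162),back(c,(279,215),.114))
print("cam",-c["R"].T@c["t"])
print(proj(c,[[.491,-.261,.162],[.491,-.261,.114]]))
p,R,s=cur()
print(R.round(3))
```

```text
[ 0.49215039 -0.26143077  0.162     ] [ 0.49017651 -0.26220442  0.114     ]
cam [ 0.5687775  -0.24816342  0.35713744]
[[277.52673518 237.05555014]
 [277.64485234 213.75406986]]
[[-0.001  0.986  0.168]
 [-0.     0.168 -0.986]
 [-1.    -0.001 -0.   ]]
```

{"op": "jog_arm", "data": {"moves": [[60, 18, -0.3, 0.3, 0, 0, 0], [60, 20, -0.2, 0.3, 0, 0, 0], [60, 20, 0, 0, 0, 0, 0], [60, 20, 0, 0, 0, 0, 0], [50, 16, 0, 0, 0, 0, 0], [40, 0, 0, 0, 0, 0, 0], [30, 0, 0, 0, 0, 0, 0]]}}

```text
time_s: 2.1
eef_pos: [0.4907, -0.2628, 0.1219]
orientation: [1.085, 1.283, -1.086]
force: [0.0, 0.7, 0.7]
finger_gap: 0.0304
```

{"op": "jog_arm", "data": {"moves": [[20, 0, 0, 0, 0, 0, 0], [0, 0, 0, 0, 0, 0, 0], [0, 0, 0, 0, 0, 0, 0], [0, 0, 0, 0, 0, 0, 0], [0, 0, 0, 0, 0, 0, 0]]}}

```text
time_s: 2.6
eef_pos: [0.4915, -0.2627, 0.1233]
orientation: [1.084, 1.281, -1.084]
force: [-1.0, -0.2, 6.2]
finger_gap: 0.0138
```

```bash
python3 snap.py wrist w2; python3 crop.py w2 150 150 400 350 3 w2c 1.3
```

```text
2.6 [ 0.4915 -0.2627  0.1233] [ 1.084  1.281 -1.084] [-1.01 -0.25  6.21] 0.013844548400227275 [-0.55 -0.02  1.54 -0.    1.62  0.85]
```

View pics/w2c.png

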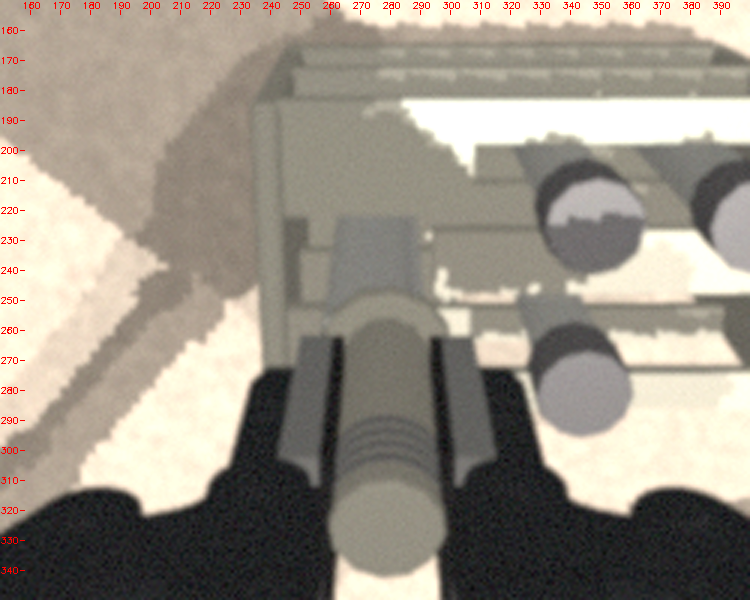

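{"op": "jog_arm", "data": {"moves": [[0, -10, 0, 0, 0, 0, 0], [0, -20, 0, 0, 0, 0, 0], [0, -20, 0, 0, 0, 0, 0], [0, -20, 0, 0, 0, 0, 0], [0, -20, 0, 0, 0, 0, 0], [0, -20, 0, 0, 0, 0, 0], [0, 0, 0, 0, 0, 0, 0], [0, 0, 0, 0, 0, 0, 0]]}}

```text
time_s: 3.45
eef_pos: [0.4912, -0.2622, 0.2315]
orientation: [1.085, 1.283, -1.084]
force: [0.5, -0.3, -1.0]
finger_gap: 0.0139
```

```bash
python3 snap.py wrist w3; python3 snap.py scene s3;python3 snap.py top t3; python3 crop.py w3 200 150 400 300 4 w3c 1.4; python3 crop.py s3 190 150 340 270 5 s3c 1.3
```

```text
3.45 [ 0.4912 -0.2622  0.2315] [ 1.085  1.283 -1.084] [ 0.5  -0.32 -1.  ] 0.013854643588072667 [-0.55 -0.03  1.35  0.    1.82  0.85]
3.5 [ 0.4909 -0.262   0.2304] [ 1.085  1.285 -1.085] [-0.09 -0.19 -0.97] 0.01340522741136873 [-0.55 -0.03  1.35  0.    1.82  0.85]
3.55 [ 0.4907 -0.2619  0.2299] [ 1.085  1.286 -1.085] [0.18 0.41 0.2 ] 0.013357646310533725 [-0.55 -0.03  1.35  0.    1.82  0.85]
```

View pics/w3c.png

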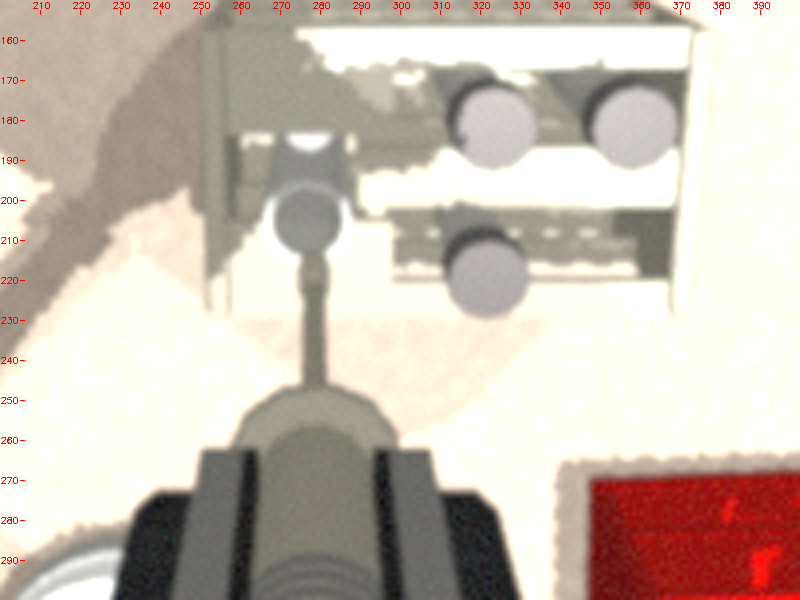

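View pics/s3c.png

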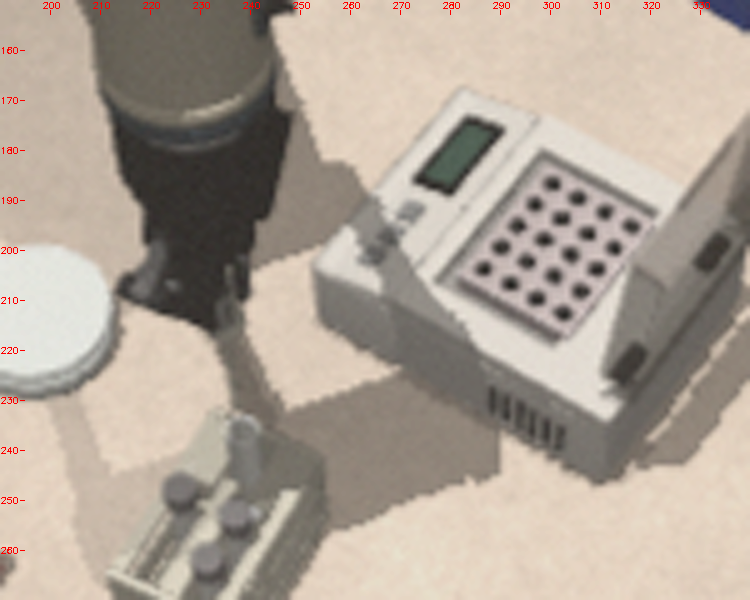

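Run:
```python
from h import *
c=dict(np.load("w3.npz"))
T=np.array([.4912,-.2622,.2315])
for d in (.096,.098,.100): print(d,proj(c,[T-[0,0,d],T-[0,0,d-.018]]).round(1))
print("mouth",back(c,(277,205),.110))
print(proj(c,[T-[0,0,.098-.085]]))
```

```text
0.096 [[277.4 215.1]
 [277.4 223. ]]
0.098 [[277.4 214.2]
 [277.4 222. ]]
0.1 [[277.4 213.4]
 [277.4 221.1]]
mouth [ 0.49159698 -0.26175283  0.11      ]
[[277.15178928 264.68014949]]
```

Run:
```python
from h import *
p,R,s=cur(); P=[.5508,-.0489,.0473]
pts=h2w(P,np.array([[22,52.5,70],[-43,52.5,70],[-43,0,70],[-43,-52.5,70],[22,-52.5,70]])/1000);print(pts)
for r in rows(p,R,[pts[0][0],pts[0][1],.21],down(-np.pi/2+P[2]),12,0): print(r)
```

```text
[[ 0.57029307  0.00458149  0.07      ]
 [ 0.50536577  0.00150814  0.07      ]
 [ 0.50784809 -0.05093314  0.07      ]
 [ 0.51033042 -0.10337442  0.07      ]
 [ 0.57525772 -0.10030107  0.07      ]]
[0, 1.7, 10.3, -20.8, 0.01, -0.0, 0.0]
[0, 1.7, 10.0, -20.9, 0.01, -0.0, 0.0]
[0, 1.7, 9.8, -21.0, 0.01, -0.0, 0.0]
[0, 1.7, 9.6, -21.1, 0.01, -0.0, 0.0]
[0, 1.7, 9.4, -21.2, 0.01, -0.0, 0.0]
[0, 1.7, 9.2, -21.3, 0.01, -0.0, 0.0]
[0, 1.7, 9.0, -21.4, 0.01, -0.0, 0.0]
[0, 1.7, 8.8, -21.5, 0.01, -0.0, 0.0]
[0, 1.7, 8.6, -21.5, 0.01, -0.0, 0.0]
[0, 1.7, 8.3, -21.6, 0.01, -0.0, 0.0]
[0, 1.7, 8.1, -21.7, 0.01, -0.0, 0.0]
[0, 1.7, 7.9, -21.8, 0.01, -0.0, 0.0]
```

{"op": "jog_arm", "data": {"moves": [[0, 1.7, 10.3, -20.8, 0.01, 0, 0], [0, 1.7, 10.0, -20.9, 0.01, 0, 0], [0, 1.7, 9.8, -21.0, 0.01, 0, 0], [0, 1.7, 9.6, -21.1, 0.01, 0, 0], [0, 1.7, 9.4, -21.2, 0.01, 0, 0], [0, 1.7, 9.2, -21.3, 0.01, 0, 0], [0, 1.7, 9.0, -21.4, 0.01, 0, 0], [0, 1.7, 8.8, -21.5, 0.01, 0, 0]]}}

```text
time_s: 4.4
eef_pos: [0.5438, -0.0834, 0.2165]
orientation: [1.144, 1.251, -1.146]
force: [0.2, -0.2, 0.8]
finger_gap: 0.0136
```

{"op": "jog_arm", "data": {"moves": [[0, 1.7, 8.6, -21.5, 0.01, 0, 0], [0, 1.7, 8.3, -21.6, 0.01, 0, 0], [0, 1.7, 8.1, -21.7, 0.01, 0, 0], [0, 1.7, 7.9, -21.8, 0.01, 0, 0], [0, 0, 0, 0, 0, 0, 0], [0, 0, 0, 0, 0, 0, 0], [0, 0, 0, 0, 0, 0, 0]]}}

```text
time_s: 5.1
eef_pos: [0.5703, 0.0036, 0.2106]
orientation: [1.174, 1.232, -1.175]
force: [-0.3, -0.5, 0.0]
finger_gap: 0.0138
```

```bash
python3 snap.py wrist w4; python3 crop.py w4 240 120 440 270 4 w4c 1.2
```

```text
5.1 [0.5703 0.0036 0.2106] [ 1.174  1.232 -1.175] [-0.34 -0.46  0.01] 0.013753246698219184 [-0.05  0.01  1.35 -0.    1.78  1.47]
```

View pics/w4.png

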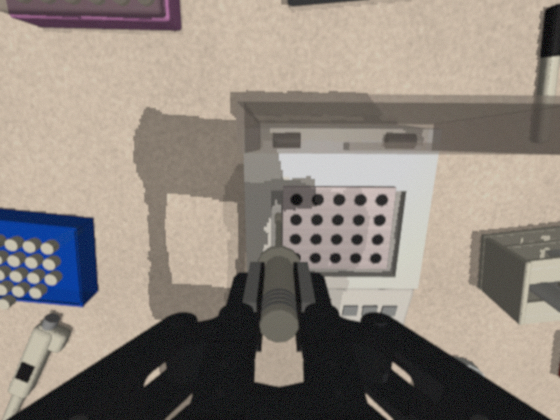

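View pics/w4c.png

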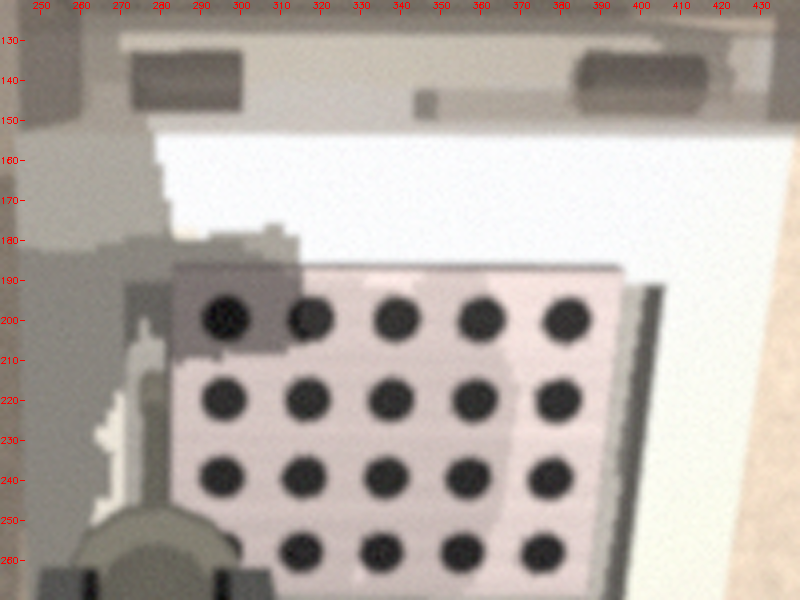

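Run:
```python
from h import *
c=dict(np.load("w4.npz"))
H={(0,0):(296,199.5),(0,1):(317.5,199.5),(0,2):(338.8,199.5),(0,3):(360.2,199.6),(0,4):(381.5,199.8),
(1,0):(295.8,219.5),(1,2):(338,219.5),(1,4):(380,219.8),(2,0):(295.5,239),(2,2):(336.6,239.2),(2,4):(377.6,239.3),(3,1):(315.2,258),(3,2):(335.5,258),(3,4):(375.8,258)}
ex=[((283,187),(.038,.0475,.084)),((395,186.8),(.038,-.0475,.084)),((406,191),(.034,-.0575,.08)),((271.5,190.5),(.034,.0575,.08))]
def f(p):
    r=[]
    for (i,j),uv in H.items(): r.append(proj(c,h2w(p,[p[3]*(1.5-i),p[4]*(2-j),.084]))[0]-uv)
    for uv,X in ex: r.append(proj(c,h2w(p,X))[0]-uv)
    return np.concatenate(r)
s=least_squares(f,[.55,-.05,.05,.018,.018]);print(s.x.round(4));print(s.fun.round(1).reshape(-1,2).tolist())
P=s.x[:3]
print(h2w(P,np.array([[22,52.5,70],[-43,52.5,70],[-43,0,70],[-43,-52.5,70],[22,-52.5,70]])/1000).round(4))
T=np.array([.5703,.0036,.2106])
print(proj(c,[T-[0,0,.098],T-[0,0,.08]]), back(c,(278,214),.1126))
```

```text
[ 0.5493 -0.0493  0.0449  0.0181  0.0181]
[[0.1, 0.0], [-0.0, 0.0], [0.1, 0.1], [0.1, -0.0], [0.2, -0.2], [-0.1, 0.3], [-0.3, 0.3], [-0.4, 0.0], [-0.2, 0.2], [-0.1, 0.1], [0.0, -0.0], [-0.0, -0.0], [-0.1, -0.0], [-0.1, 0.0], [-0.4, -0.1], [1.6, 0.2], [0.2, -0.5], [-0.7, -0.1]]
[[ 0.5689  0.0041  0.07  ]
 [ 0.504   0.0012  0.07  ]
 [ 0.5064 -0.0512  0.07  ]
 [ 0.5087 -0.1037  0.07  ]
 [ 0.5737 -0.1008  0.07  ]]
[[277.28862283 214.22881867]
 [277.24558703 222.04556244]] [0.57050849 0.00306529 0.1126    ]
```

Run:
```python
from h import *
p,R,s=cur(); P=[.5496,-.0488,.0453];print(p.round(4))
pts=h2w(P,np.array([[22,52.5,70],[-43,52.5,70],[-43,0,70],[-43,-52.5,70],[22,-52.5,70]])/1000);print(pts.round(4))
for r in rows(p,R,[pts[0][0],pts[0][1],.186],down(-np.pi/2+P[2]),3,0): print(r)
```

```text
[0.5703 0.0035 0.2109]
[[ 0.5692  0.0046  0.07  ]
 [ 0.5043  0.0017  0.07  ]
 [ 0.5066 -0.0507  0.07  ]
 [ 0.509  -0.1032  0.07  ]
 [ 0.574  -0.1002  0.07  ]]
[0, 8.3, -0.4, -0.4, 0.001, 0.0, 0.0]
[0, 8.3, -0.4, -0.4, 0.001, 0.0, 0.0]
[0, 8.3, -0.4, -0.4, 0.001, 0.0, 0.0]
```

{"op": "jog_arm", "data": {"moves": [[0, 8.3, -0.4, -0.4, 0, 0, 0], [0, 8.3, -0.4, -0.4, 0, 0, 0], [0, 8.3, -0.4, -0.4, 0, 0, 0], [0, 0, 0, 0, 0, 0, 0], [0, 0, 0, 0, 0, 0, 0]]}}

```text
time_s: 5.65
eef_pos: [0.569, 0.0055, 0.1857]
orientation: [1.174, 1.232, -1.175]
force: [-0.2, 1.1, -0.8]
finger_gap: 0.0133
```

```bash
python3 snap.py wrist w5; python3 crop.py w5 240 130 440 280 4 w5c 1.2;python3 snap.py scene s5; python3 crop.py s5 240 130 390 250 5 s5c 1.3
```

```text
5.65 [0.569  0.0055 0.1857] [ 1.174  1.232 -1.175] [-0.24  1.08 -0.82] 0.013276440573487395 [-0.05  0.    1.4   0.    1.74  1.47]
5.7 [0.5693 0.0055 0.1863] [ 1.174  1.231 -1.174] [-0.16 -0.03  0.64] 0.013427823179103541 [-0.05  0.    1.4   0.    1.74  1.47]
```

View pics/w5c.png

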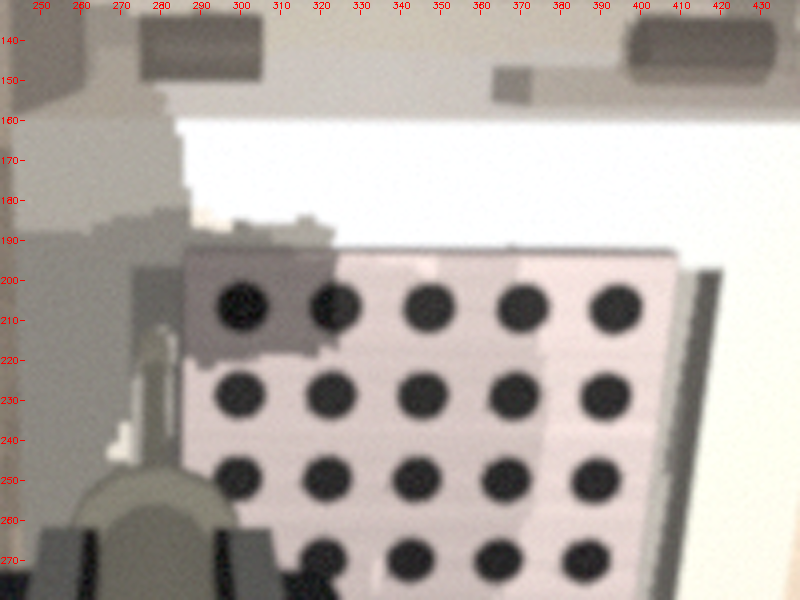

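View pics/s5c.png

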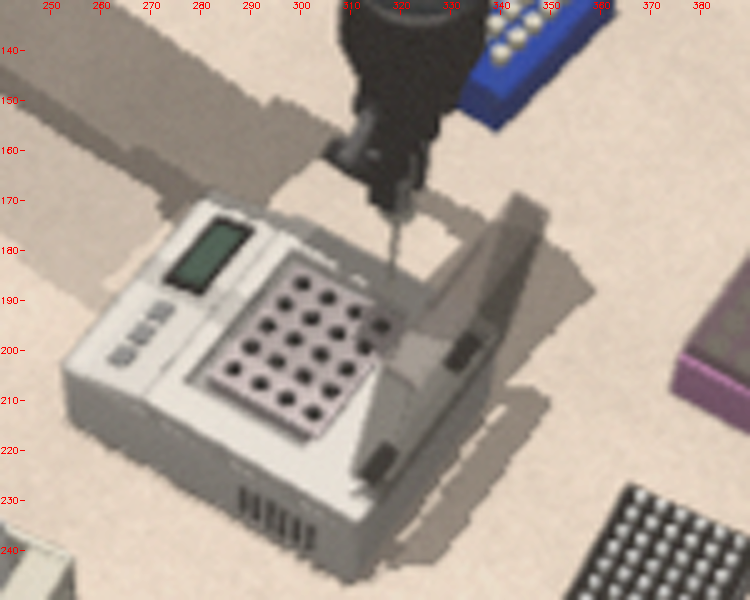

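```bash
python3 - <<'E'
from h import *
c=dict(np.load("w5.npz"))
H={(0,0):(300.5,206.5),(0,1):(323.5,206.8),(0,2):(347,207),(0,3):(370.5,207),(0,4):(394,207.2),(1,0):(300,228.8),(1,2):(345.5,228.9),(1,4):(391.2,229.2),(2,0):(299.3,249.8),(2,2):(344,250),(2,4):(389,250.2),(3,1):(321,269.5),(3,2):(342.5,269.7),(3,3):(364.3,270),(3,4):(386.3,270)}
def f(p):
    return np.concatenate([proj(c,h2w(p,[.0181*(1.5-i),.0181*(2-j),.084]))[0]-uv for (i,j),uv in H.items()])
s=least_squares(f,[.55,-.05,.05]);P=s.x;print(P.round(4),abs(s.fun).max())
print(h2w(P,np.array([[22,52.5,70]])/1000).round(4))
print("tip", back(c,(279.3,213.5),.0877))
T=np.array([.569,.0055,.1857]);print(proj(c,[T-[0,0,.098]]))
S=C["scene"]; print(proj("scene",[T-[0,0,.098]]),proj("scene",[T-[0,0,.05]]))
E
python3 crop.py s5 290 150 350 210 10 s5d 1.5
```

```text
[ 0.5493 -0.0492  0.0412] 0.5241947729803655
[[0.5691 0.0042 0.07  ]]
tip [0.56973552 0.00397453 0.0877    ]
[[277.26061305 214.32694423]]
[[317.15907817 188.94531419]] [[318.06597906 179.04808473]]
```

View pics/s5d.png

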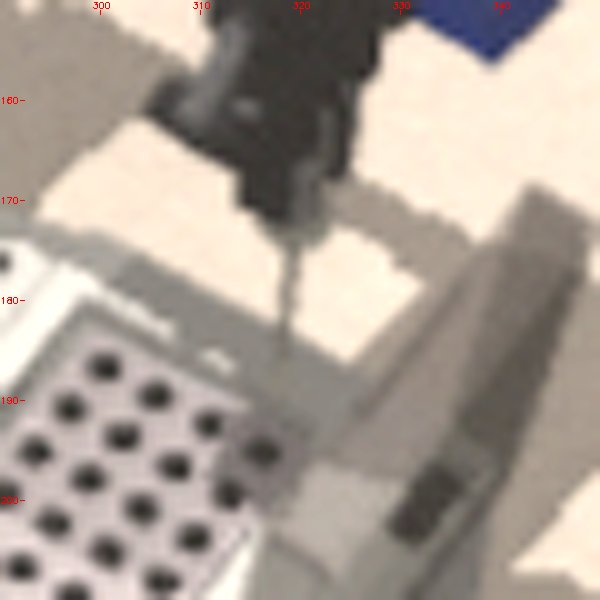

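{"op": "jog_arm", "data": {"moves": [[0, 6, -0.3, 0, 0, 0, 0], [0, 6, -0.3, 0, 0, 0, 0], [0, 4, 0, 0, 0, 0, 0], [0, 2.5, 0, 0, 0, 0, 0], [0, 1, 0, 0, 0, 0, 0], [0, 0, 0, 0, 0, 0, 0]]}}

```text
time_s: 6.35
eef_pos: [0.5686, 0.0055, 0.1668]
orientation: [1.174, 1.232, -1.174]
force: [-0.8, -1.1, 0.6]
finger_gap: 0.0136
```

```bash
python3 snap.py wrist w6; python3 -c "
from h import *
print(cur()[2]['force'],cur()[0])"; python3 crop.py w6 240 130 440 280 4 w6c 1.2
```

```text
6.35 [0.5686 0.0055 0.1668] [ 1.174  1.232 -1.174] [-0.76 -1.13  0.64] 0.013575654480427713 [-0.05  0.    1.43  0.    1.7   1.47]
[-0.94220347 -0.00202268  0.78420185] [0.56870282 0.00552044 0.16699999]
```

View pics/w6c.png

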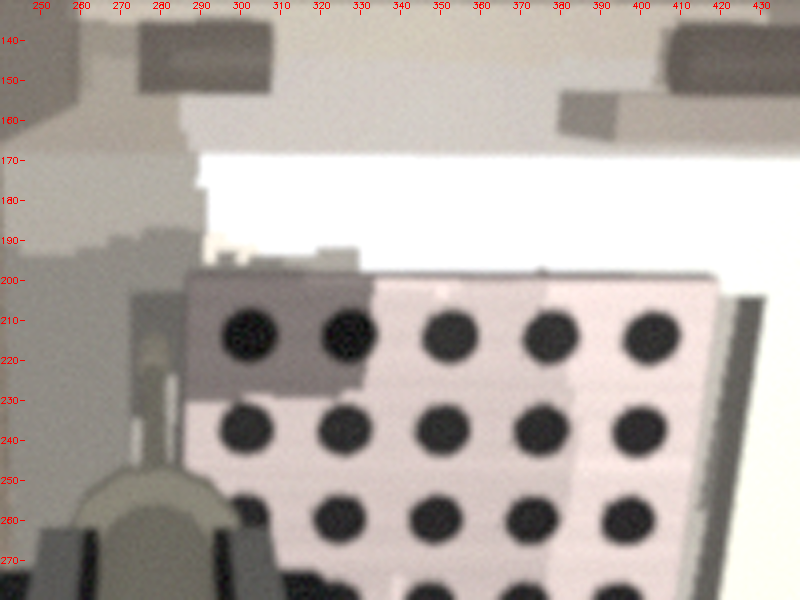

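{"op": "jog_arm", "data": {"moves": [[0, 1, 0, 0, 0, 0, 0], [0, 1, 0, 0, 0, 0, 0], [0, 0, 0, 0, 0, 0, 0], [0, 0, 0, 0, 0, 0, 0]]}}

```text
time_s: 6.8
eef_pos: [0.5688, 0.0055, 0.165]
orientation: [1.174, 1.231, -1.174]
force: [-0.6, -0.0, 1.5]
finger_gap: 0.0137
```

```bash
for i in 1 2 3 4; do python3 snap.py wrist w7; done; python3 crop.py w7 250 190 320 250 10 w7c 1.5
```

```text
6.8 [0.5688 0.0055 0.165 ] [ 1.174  1.231 -1.174] [-0.62 -0.01  1.46] 0.013703977639359174 [-0.05  0.    1.44  0.    1.7   1.47]
6.85 [0.5688 0.0055 0.165 ] [ 1.174  1.231 -1.174] [0.36 0.21 0.73] 0.013648892513567058 [-0.05  0.    1.44  0.    1.7   1.47]
6.9 [0.5688 0.0055 0.1649] [ 1.174  1.231 -1.174] [-0.65 -0.27  1.02] 0.013625116167856593 [-0.05  0.    1.44  0.    1.7   1.47]
6.95 [0.5688 0.0055 0.1649] [ 1.174  1.231 -1.174] [-0.81  0.05  1.13] 0.01336483445271989 [-0.05  0.    1.44  0.    1.7   1.47]
```

View pics/w7c.png

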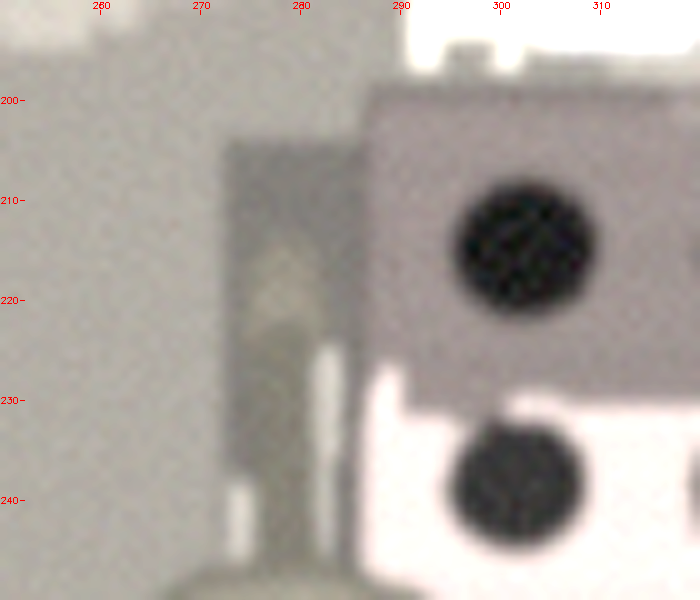

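{"op": "jog_arm", "data": {"moves": [[0, 0.6, -2, 0.4, 0, 0, 0], [0, 0, -4, 0, 0, 0, 0], [0, 0, -4, 0, 0, 0, 0], [0, 0, -4, 0, 0, 0, 0], [0, 0, -4, 0, 0, 0, 0], [0, 0, -4, 0, 0, 0, 0], [0, 0, -4, 0, 0, 0, 0], [0, 0, -4, 0, 0, 0, 0]]}}

```text
time_s: 7.8
eef_pos: [0.5385, 0.0036, 0.1643]
orientation: [1.174, 1.231, -1.174]
force: [1.4, -0.1, 1.9]
finger_gap: 0.0134
```

```bash
python3 snap.py wrist w8; python3 crop.py w8 240 130 440 280 4 w8c 1.2
```

```text
7.8 [0.5385 0.0036 0.1643] [ 1.174  1.231 -1.174] [ 1.41 -0.14  1.89] 0.013397111142942283 [-0.06 -0.08  1.52 -0.    1.7   1.47]
```

View pics/w8c.png

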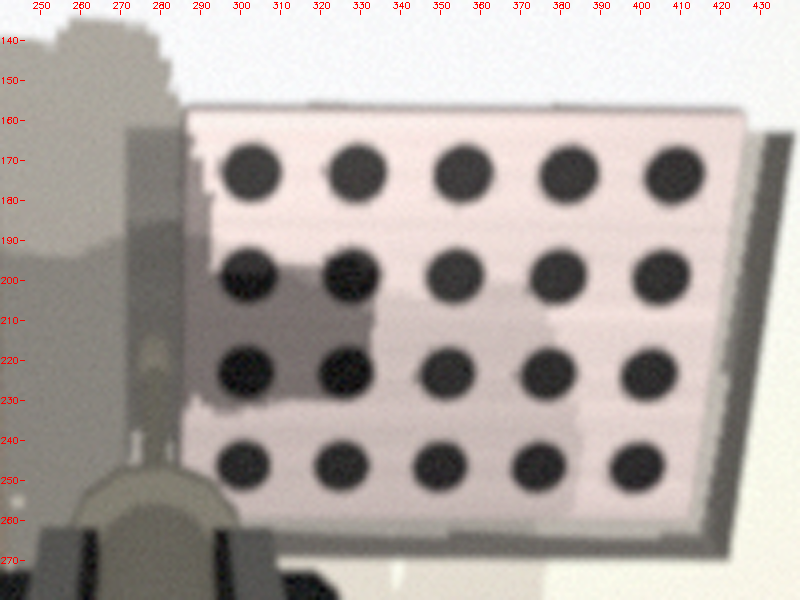

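{"op": "jog_arm", "data": {"moves": [[0, 0, -4, 0.1, 0, 0, 0], [0, 0, -4, 0, 0, 0, 0], [0, 0, -4, 0, 0, 0, 0], [0, 0, -4, 0, 0, 0, 0], [0, 0, -4, 0, 0, 0, 0], [0, 0, -4, 0, 0, 0, 0], [0, 0, -4, 0, 0, 0, 0], [0, 0, -4, 0, 0, 0, 0]]}}

```text
time_s: 8.65
eef_pos: [0.5065, 0.002, 0.1642]
orientation: [1.174, 1.231, -1.174]
force: [0.8, -0.4, 1.2]
finger_gap: 0.0133
```

{"op": "jog_arm", "data": {"moves": [[0, 0, -3, 0, 0, 0, 0], [0, 0, 0, 0, 0, 0, 0]]}}

```text
time_s: 8.85
eef_pos: [0.5033, 0.0019, 0.1642]
orientation: [1.174, 1.232, -1.174]
force: [-0.3, -0.6, 2.1]
finger_gap: 0.0137
```

```bash
python3 snap.py wrist w9; python3 crop.py w9 240 130 440 280 4 w9c 1.2
python3 - <<'E'
from h import *
c=dict(np.load("w9.npz"))
P=[.5493,-.0490,.044]
T=cur()[0];print(h2w([0,0,-P[2]],[T[0]-P[0],T[1]-P[1],0]))
for X in [(-.038,.0475,.084),(-.038,-.0475,.084),(-.048,.0575,.08),(-.048,-.0575,.08),(-.048,.0575,.07),(-.043,.0525,.07)]: print(X,proj(c,h2w(P,X)).round(1))
E
```

```text
8.85 [0.5033 0.0019 0.1642] [ 1.174  1.232 -1.174] [-0.31 -0.62  2.09] 0.013729937603762302 [-0.06 -0.17  1.61 -0.    1.71  1.46]
[[-0.043642    0.05284675  0.        ]]
(-0.038, 0.0475, 0.084) [[284.8 214.4]]
(-0.038, -0.0475, 0.084) [[418.9 214.7]]
(-0.048, 0.0575, 0.08) [[270.8 225.8]]
(-0.048, -0.0575, 0.08) [[428.5 226.1]]
(-0.048, 0.0575, 0.07) [[271.1 221.2]]
(-0.043, 0.0525, 0.07) [[277.7 215. ]]
```

View pics/w9c.png

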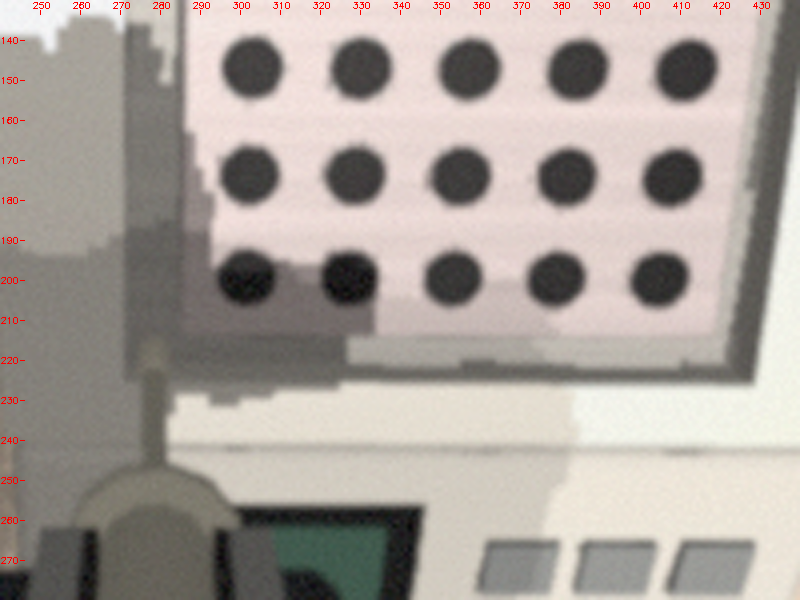

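{"op": "jog_arm", "data": {"moves": [[0, 0, 0.2, 3, 0, 0, 0], [0, 0, 0, 4, 0, 0, 0], [0, 0, 0, 4, 0, 0, 0], [0, 0, 0, 4, 0, 0, 0], [0, 0, 0, 4, 0, 0, 0], [0, 0, 0, 4, 0, 0, 0], [0, 0, 0, 4, 0, 0, 0], [0, 0, 0, 4, 0, 0, 0]]}}

```text
time_s: 9.7
eef_pos: [0.5055, -0.0295, 0.1642]
orientation: [1.174, 1.231, -1.174]
force: [-0.1, 0.8, 1.7]
finger_gap: 0.0137
```

{"op": "jog_arm", "data": {"moves": [[0, 0, 0, 4, 0, 0, 0], [0, 0, 0, 4, 0, 0, 0], [0, 0, 0, 4, 0, 0, 0], [0, 0, 0, 4, 0, 0, 0], [0, 0, 0, 4, 0, 0, 0], [0, 0, 0, 4, 0, 0, 0], [0, 0, 0, 0, 0, 0, 0]]}}

```text
time_s: 10.4
eef_pos: [0.5067, -0.054, 0.1642]
orientation: [1.174, 1.23, -1.175]
force: [-0.1, -0.9, 1.2]
finger_gap: 0.0135
```

```bash
python3 snap.py wrist w10; python3 crop.py w10 190 130 390 280 4 w10c 1.2
python3 - <<'E'
from h import *
c=dict(np.load("w10.npz"))
P=[.5493,-.0490,.044]
T=cur()[0];print(h2w([0,0,-P[2]],[T[0]-P[0],T[1]-P[1],0]))
for X in [(-.038,.0475,.084),(-.038,-.0475,.084),(-.048,.0575,.08),(-.048,-.0575,.08),(-.043,0,.07)]: print(X,proj(c,h2w(P,X)).round(1))
E
```

```text
10.4 [ 0.5067 -0.054   0.1642] [ 1.174  1.23  -1.175] [-0.14 -0.87  1.23] 0.01346129369264561 [-0.17 -0.16  1.59 -0.    1.71  1.35]
[[-0.04277348 -0.00292454  0.        ]]
(-0.038, 0.0475, 0.084) [[205.6 215.6]]
(-0.038, -0.0475, 0.084) [[339.8 215.8]]
(-0.048, 0.0575, 0.08) [[194.  226.9]]
(-0.048, -0.0575, 0.08) [[351.7 227.1]]
(-0.043, 0, 0.07) [[273.  216.2]]
```

View pics/w10c.png

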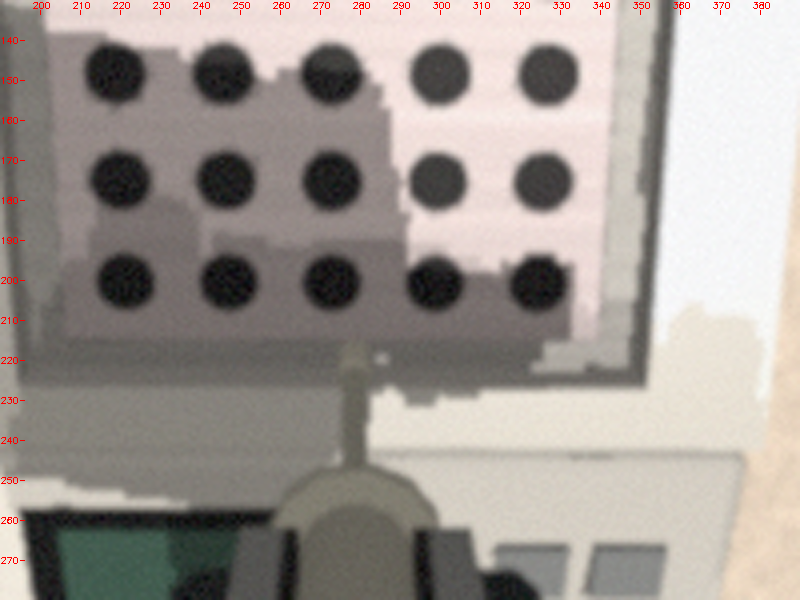

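{"op": "jog_arm", "data": {"moves": [[0, 0, -0.2, 4, 0, 0, 0], [0, 0, 0, 4, 0, 0, 0], [0, 0, 0, 4, 0, 0, 0], [0, 0, 0, 4, 0, 0, 0], [0, 0, 0, 4, 0, 0, 0], [0, 0, 0, 4, 0, 0, 0], [0, 0, 0, 4, 0, 0, 0], [0, 0, 0, 4, 0, 0, 0]]}}

```text
time_s: 11.25
eef_pos: [0.508, -0.0854, 0.1642]
orientation: [1.174, 1.231, -1.174]
force: [0.3, 1.3, 2.1]
finger_gap: 0.0136
```

{"op": "jog_arm", "data": {"moves": [[0, 0, 0, 4, 0, 0, 0], [0, 0, 0, 4, 0, 0, 0], [0, 0, 0, 4, 0, 0, 0], [0, 0, 0, 4, 0, 0, 0], [0, 0, 0, 1, 0, 0, 0], [0, 0, 0, 0, 0, 0, 0]]}}

```text
time_s: 11.85
eef_pos: [0.5088, -0.1024, 0.1642]
orientation: [1.174, 1.231, -1.174]
force: [0.4, 0.1, 2.1]
finger_gap: 0.0136
```

```bash
python3 snap.py wrist w11; python3 crop.py w11 190 130 390 280 4 w11c 1.2
python3 - <<'E'
from h import *
c=dict(np.load("w11.npz"))
P=[.5493,-.0490,.044]
T=cur()[0];print(h2w([0,0,-P[2]],[T[0]-P[0],T[1]-P[1],0]))
for X in [(-.038,.0475,.084),(-.038,-.0475,.084),(-.048,.0575,.08),(-.048,-.0575,.08),(-.043,-.0525,.07)]: print(X,proj(c,h2w(P,X)).round(1))
E
```

```text
11.85 [ 0.5088 -0.1024  0.1642] [ 1.174  1.231 -1.174] [0.41 0.08 2.11] 0.013645823821125022 [-0.26 -0.13  1.57 -0.    1.7   1.26]
[[-0.04280455 -0.05153675  0.        ]]
(-0.038, 0.0475, 0.084) [[137.2 215.5]]
(-0.038, -0.0475, 0.084) [[271.4 215.7]]
(-0.048, 0.0575, 0.08) [[127.4 226.8]]
(-0.048, -0.0575, 0.08) [[285.3 227. ]]
(-0.043, -0.0525, 0.07) [[278.4 216.2]]
```

View pics/w11c.png

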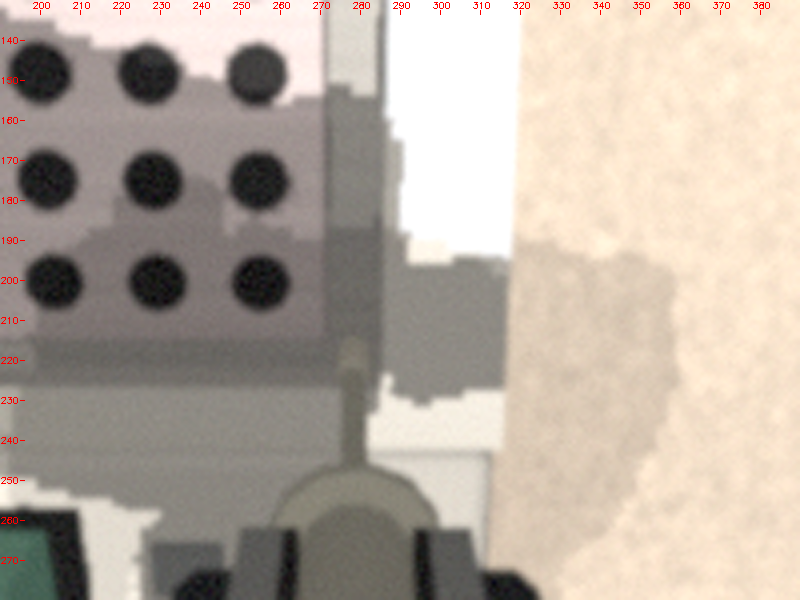

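{"op": "jog_arm", "data": {"moves": [[0, 0, 3, 0, 0, 0, 0], [0, 0, 4, 0, 0, 0, 0], [0, 0, 4, 0, 0, 0, 0], [0, 0, 4, 0, 0, 0, 0], [0, 0, 4, 0, 0, 0, 0], [0, 0, 4, 0, 0, 0, 0], [0, 0, 4, 0, 0, 0, 0], [0, 0, 4, 0, 0, 0, 0]]}}

```text
time_s: 12.7
eef_pos: [0.5401, -0.1005, 0.1641]
orientation: [1.174, 1.232, -1.174]
force: [-1.4, 0.4, 1.6]
finger_gap: 0.0137
```

{"op": "jog_arm", "data": {"moves": [[0, 0, 4, 0, 0, 0, 0], [0, 0, 4, 0.1, 0, 0, 0], [0, 0, 4, 0, 0, 0, 0], [0, 0, 4, 0, 0, 0, 0], [0, 0, 4, 0, 0, 0, 0], [0, 0, 4, 0, 0, 0, 0], [0, 0, 4, 0, 0, 0, 0], [0, 0, 4, 0, 0, 0, 0]]}}

```text
time_s: 13.5
eef_pos: [0.5721, -0.0991, 0.1642]
orientation: [1.174, 1.231, -1.174]
force: [-1.5, -0.2, 1.5]
finger_gap: 0.0137
```

{"op": "jog_arm", "data": {"moves": [[0, 0, 2, 0, 0, 0, 0], [0, 0, 0, 0, 0, 0, 0], [0, 0, 0, 0, 0, 0, 0]]}}

```text
time_s: 13.8
eef_pos: [0.5739, -0.099, 0.1643]
orientation: [1.174, 1.231, -1.173]
force: [-0.6, 0.6, 1.7]
finger_gap: 0.0133
```

```bash
python3 snap.py wrist w12; python3 crop.py w12 190 130 390 280 4 w12c 1.2
python3 - <<'E'
from h import *
c=dict(np.load("w12.npz"))
P=[.5493,-.0490,.044]
T=cur()[0];print(h2w([0,0,-P[2]],[T[0]-P[0],T[1]-P[1],0]))
for X in [(.038,-.0475,.084),(.034,-.0575,.08),(.022,-.0525,.07)]: print(X,proj(c,h2w(P,X)).round(1))
E
```

```text
13.8 [ 0.5739 -0.099   0.1643] [ 1.174  1.231 -1.173] [-0.65  0.62  1.69] 0.013301525757176351 [-0.23  0.04  1.4   0.    1.7   1.29]
[[ 0.02237505 -0.0509888   0.        ]]
(0.038, -0.0475, 0.084) [[272.2 201.1]]
(0.034, -0.0575, 0.08) [[286.3 205. ]]
(0.022, -0.0525, 0.07) [[279.2 216.5]]
```

View pics/w12c.png

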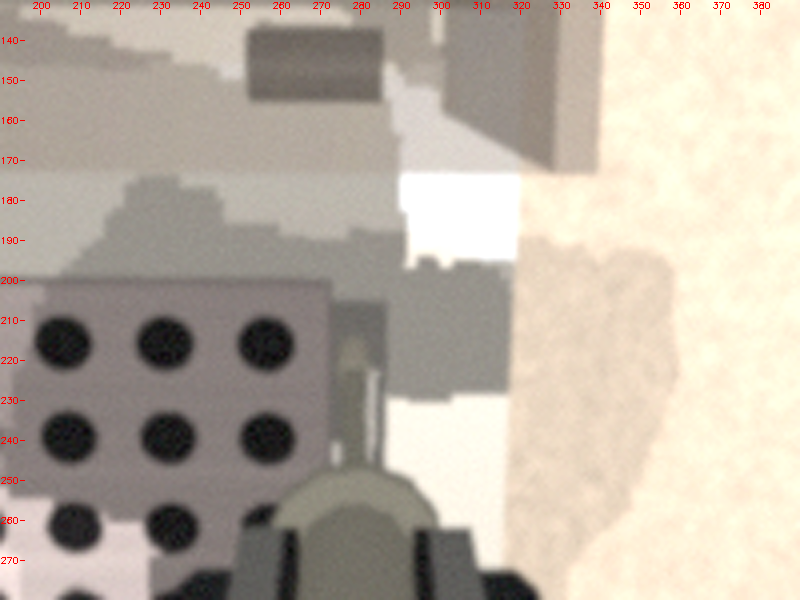

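Run:
```python
from h import *
p,R,s=cur(); 
p=p+[0,0,.07]
for r in rows(p,R,[.4915,-.2617,.236],down(-1.4),8,0): print(r)
```

```text
[0, -0.2, -11.3, 19.8, -0.015, 0.0, -0.0]
[0, -0.2, -11.6, 19.7, -0.015, 0.0, -0.0]
[0, -0.2, -11.9, 19.5, -0.015, 0.0, -0.0]
[0, -0.2, -12.2, 19.3, -0.015, 0.0, -0.0]
[0, -0.2, -12.5, 19.1, -0.015, 0.0, -0.0]
[0, -0.2, -12.7, 18.9, -0.015, 0.0, -0.0]
[0, -0.2, -13.0, 18.7, -0.015, 0.0, -0.0]
[0, -0.2, -13.3, 18.5, -0.015, 0.0, -0.0]
```

{"op": "jog_arm", "data": {"moves": [[0, -4, 0, 0, 0, 0, 0], [0, -8, 0, 0, 0, 0, 0], [0, -13, 0, 0, 0, 0, 0], [0, -15, 0, 0, 0, 0, 0], [0, -15, 0, 0, 0, 0, 0], [0, -15, 0, 0, 0, 0, 0]]}}

```text
time_s: 14.45
eef_pos: [0.5739, -0.099, 0.2363]
orientation: [1.174, 1.23, -1.173]
force: [-0.0, 0.1, 0.2]
finger_gap: 0.0138
```

{"op": "jog_arm", "data": {"moves": [[0, 0, -11.3, 19.8, -0.015, 0, 0], [0, 0, -11.6, 19.7, -0.015, 0, 0], [0, 0, -11.9, 19.5, -0.015, 0, 0], [0, 0, -12.2, 19.3, -0.015, 0, 0], [0, 0, -12.5, 19.1, -0.015, 0, 0], [0, 0, -12.7, 18.9, -0.015, 0, 0], [0, 0, -13.0, 18.7, -0.015, 0, 0], [0, 0, -13.3, 18.5, -0.015, 0, 0]]}}

```text
time_s: 15.25
eef_pos: [0.4907, -0.2625, 0.2354]
orientation: [1.084, 1.283, -1.084]
force: [0.0, 0.3, 0.2]
finger_gap: 0.0134
```

{"op": "jog_arm", "data": {"moves": [[0, 0, 0, 0, 0, 0, 0], [0, 0, 0, 0, 0, 0, 0], [0, 0, 0, 0, 0, 0, 0]]}}

```text
time_s: 15.55
eef_pos: [0.4915, -0.261, 0.2347]
orientation: [1.085, 1.284, -1.084]
force: [0.4, 0.1, -0.1]
finger_gap: 0.0137
```

```bash
python3 snap.py wrist w13; python3 crop.py w13 230 170 330 245 8 w13c 1.3;  python3 - <<'E'
from h import *
c=dict(np.load("w13.npz"));T=cur()[0]
print(proj(c,[T-[0,0,.098],T-[0,0,.08],[.4916,-.2618,.11]]).round(1), R if 0 else Ro.from_rotvec(cur()[2]["orientation"]).as_matrix()[:,0])
E
```

```text
15.55 [ 0.4915 -0.261   0.2347] [ 1.085  1.284 -1.084] [ 0.43  0.13 -0.13] 0.013725541093951044 [-0.55 -0.03  1.34  0.    1.82  0.85]
[[277.3 214.2]
 [277.3 222. ]
 [278.5 204.6]] [ 4.29539301e-04  1.63345465e-04 -9.99999894e-01]
```

View pics/w13c.png

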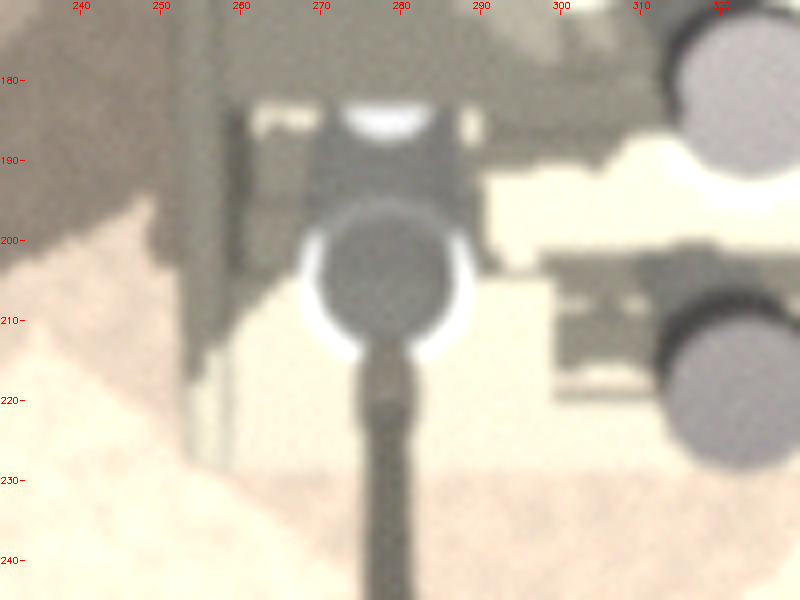

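{"op": "jog_arm", "data": {"moves": [[0, 12, 0, 0, 0, 0, 0], [0, 15, 0, 0, 0, 0, 0], [0, 15, 0, 0, 0, 0, 0], [0, 15, 0, 0, 0, 0, 0], [0, 15, 0, 0, 0, 0, 0], [0, 15, 0, 0, 0, 0, 0], [0, 15, 0, 0, 0, 0, 0], [0, 6, 0, 0, 0, 0, 0]]}}

```text
time_s: 16.4
eef_pos: [0.4903, -0.2613, 0.1236]
orientation: [1.085, 1.287, -1.086]
force: [0.1, 0.3, -0.5]
finger_gap: 0.0136
```

{"op": "jog_arm", "data": {"moves": [[0, 2, 0, 0, 0, 0, 0], [0, 1, 0, 0, 0, 0, 0], [0, 0, 0, 0, 0, 0, 0]]}}

```text
time_s: 16.7
eef_pos: [0.4913, -0.2618, 0.1238]
orientation: [1.085, 1.283, -1.084]
force: [-0.3, 0.5, -0.9]
finger_gap: 0.0134
```

```bash
python3 snap.py wrist w14; python3 crop.py w14 200 190 360 310 5 w14c 1.3
```

```text
16.7 [ 0.4913 -0.2618  0.1238] [ 1.085  1.283 -1.084] [-0.29  0.46 -0.93] 0.01339266736937503 [-0.55 -0.02  1.54  0.    1.63  0.85]
```

View pics/w14c.png

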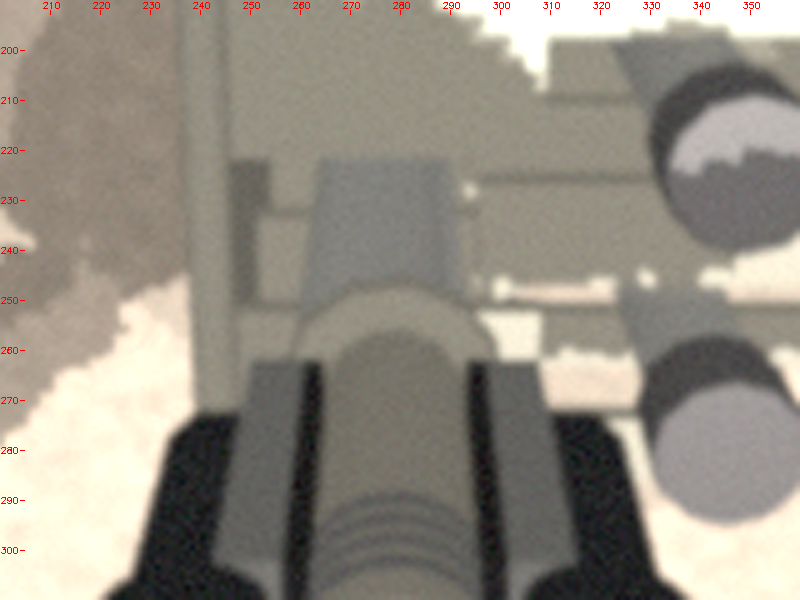

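{"op": "jog_arm", "data": {"moves": [[0, 1, 0, 0, 0, 0, 0], [0, 1, 0, 0, 0, 0, 0], [0, 0, 0, 0, 0, 0, 0]]}}

```text
time_s: 17.05
eef_pos: [0.4915, -0.2619, 0.1233]
orientation: [1.085, 1.281, -1.084]
force: [-2.0, 1.5, 6.2]
finger_gap: 0.0135
```

{"op": "jog_arm", "data": {"moves": [[20, 0, 0, 0, 0, 0, 0], [30, 0, 0, 0, 0, 0, 0], [45, 0, 0, 0, 0, 0, 0], [45, -15, 0, 0, 0, 0, 0], [45, -25, 0, 0, 0, 0, 0], [45, -30, 0, 0, 0, 0, 0], [45, -30, 0, 0, 0, 0, 0], [45, 0, 0, 0, 0, 0, 0]]}}

```text
time_s: 17.85
eef_pos: [0.4925, -0.2626, 0.2281]
orientation: [1.084, 1.274, -1.082]
force: [0.4, 0.1, 1.0]
finger_gap: 0.0452
```

```bash
python3 snap.py wrist w15; python3 crop.py w15 240 140 400 260 5 w15c 1.3; python3 -c "
from h import *
c=dict(np.load('w15.npz'));print(proj(c,[[.4916,-.2618,.162],[.4916,-.2618,.114]]))"
```

```text
17.85 [ 0.4925 -0.2626  0.2281] [ 1.084  1.274 -1.082] [0.43 0.11 0.96] 0.04522402875487441 [-0.55 -0.03  1.36  0.    1.8   0.85]
[[275.41007324 230.58377253]
 [275.47902186 209.96502622]]
```

View pics/w15c.png

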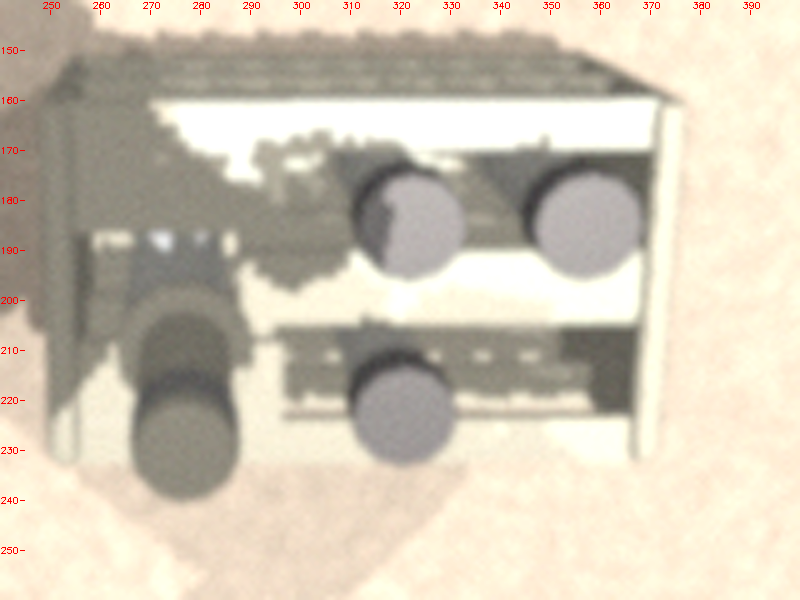

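```bash
python3 - <<'E'
from h import *
P=[.5496,-.0490,.045]
for th in (1.57,1.65,1.7,1.8,1.9):
    d=np.array([-np.cos(th),np.sin(th)]);n=np.array([np.sin(th),np.cos(th)])
    for nm,o in (("outer",.016),("inner/0",0)):
        e=np.array([.076,.088])+.13*d+o*n
        X=[[e[0],.068,e[1]],[e[0],-.068,e[1]]]
        print(th,nm,e.round(3),proj("top",h2w(P,X)).round(1).tolist(),proj("scene",h2w(P,X)).round(1).tolist())
p,R,s=cur();p=p+[0,0,0]
b=h2w(P,[.165,0,.3])[0];print(b)
b0=np.array([p[0],p[1],.31])
for r in rows(b0,R,[b[0],b[1],.31],down(-np.pi/2+P[2]),8,0): print(r)
E
python3 crop.py top0 210 140 290 180 8 t0l 1.6; python3 crop.py scene0 300 160 360 240 8 s0l 1.5
```

```text
1.57 outer [0.092 0.218] [[220.3, 159.8], [274.5, 156.1]] [[345.1, 168.7], [318.3, 204.0]]
1.57 inner/0 [0.076 0.218] [[220.7, 166.2], [274.9, 162.4]] [[339.9, 166.0], [313.0, 201.1]]
1.65 outer [0.102 0.216] [[220.1, 155.9], [274.2, 152.2]] [[348.4, 170.8], [321.7, 206.2]]
1.65 inner/0 [0.086 0.218] [[220.4, 162.1], [274.6, 158.3]] [[343.2, 167.8], [316.4, 203.1]]
1.7 outer [0.109 0.215] [[220.0, 153.5], [274.0, 149.8]] [[350.4, 172.2], [323.9, 207.7]]
1.7 inner/0 [0.093 0.217] [[220.3, 159.6], [274.4, 155.8]] [[345.3, 169.1], [318.6, 204.4]]
1.8 outer [0.121 0.211] [[220.0, 148.9], [273.7, 145.2]] [[354.4, 175.1], [328.0, 210.8]]
1.8 inner/0 [0.106 0.215] [[220.1, 154.7], [274.1, 151.0]] [[349.4, 171.7], [322.8, 207.2]]
1.9 outer [0.133 0.206] [[219.9, 144.7], [273.4, 141.0]] [[358.1, 178.3], [331.9, 214.1]]
1.9 inner/0 [0.118 0.211] [[220.0, 150.1], [273.8, 146.4]] [[353.4, 174.6], [326.9, 210.3]]
[ 0.71443297 -0.04157751  0.3       ]
[0, 0.1, 32.0, -22.6, 0.015, 0.0, -0.001]
[0, 0.1, 31.7, -23.0, 0.015, 0.0, -0.001]
[0, 0.0, 31.3, -23.5, 0.015, 0.0, -0.001]
[0, 0.0, 30.9, -24.0, 0.015, 0.0, -0.001]
[0, 0.0, 30.6, -24.5, 0.015, 0.0, -0.001]
[0, 0.0, 30.2, -24.9, 0.015, 0.0, -0.001]
[0, 0.0, 29.8, -25.4, 0.015, 0.0, -0.001]
[0, 0.0, 29.4, -25.9, 0.015, 0.0, -0.001]
```

View pics/t0l.png

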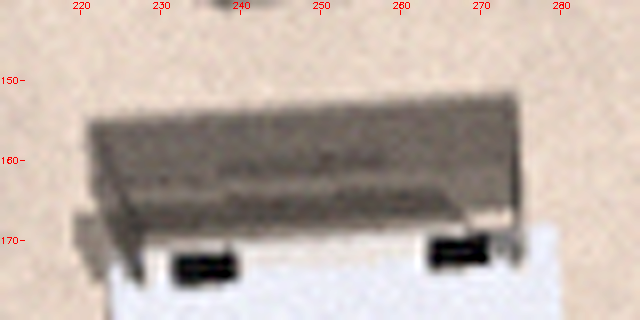

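View pics/s0l.png

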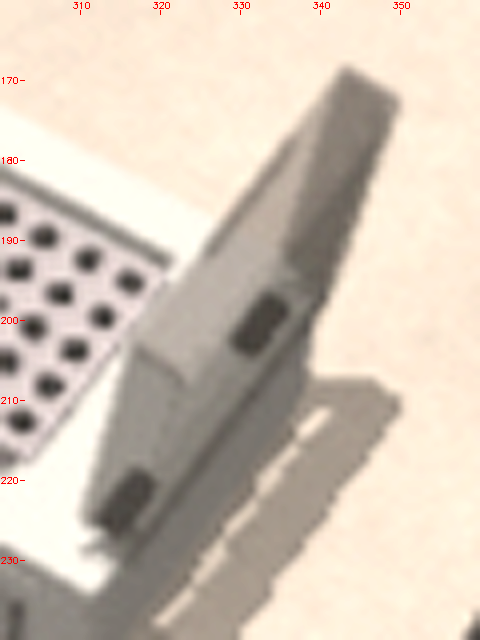

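{"op": "jog_arm", "data": {"moves": [[30, -27, 0, 0, 0, 0, 0], [0, -27, 0, 0, 0, 0, 0], [0, -28, 0, 0, 0, 0, 0], [0, 0, 32.0, -22.6, 0.015, 0, 0], [0, 0, 31.7, -23.0, 0.015, 0, 0], [0, 0, 31.3, -23.5, 0.015, 0, 0], [0, 0, 30.9, -24.0, 0.015, 0, 0], [0, 0, 30.6, -24.5, 0.015, 0, 0]]}}

```text
time_s: 18.7
eef_pos: [0.6307, -0.1224, 0.3022]
orientation: [1.141, 1.253, -1.142]
force: [0.1, -0.3, 0.2]
finger_gap: -0.0002
```

{"op": "jog_arm", "data": {"moves": [[0, 0, 30.2, -24.9, 0.015, 0, 0], [0, 0, 29.8, -25.4, 0.015, 0, 0], [0, 0, 29.4, -25.9, 0.015, 0, 0], [0, 0, 0, 0, 0, 0, 0], [0, 0, 0, 0, 0, 0, 0]]}}

```text
time_s: 19.2
eef_pos: [0.7134, -0.04, 0.3006]
orientation: [1.171, 1.235, -1.176]
force: [0.5, 0.3, 0.4]
finger_gap: -0.0001
```

```bash
python3 snap.py wrist w16; python3 snap.py scene s16;  python3 crop.py s16 210 100 410 250 4 s16c 1.3
```

```text
19.2 [ 0.7134 -0.04    0.3006] [ 1.171  1.235 -1.176] [0.47 0.31 0.37] -0.00011371834509274562 [-0.1   0.47  0.66 -0.    2.02  1.42]
19.25 [ 0.7129 -0.0409  0.3021] [ 1.173  1.233 -1.175] [-0.76 -0.22 -0.01] -2.7027046548680395e-06 [-0.1   0.47  0.66 -0.    2.02  1.42]
```

View pics/w16.png

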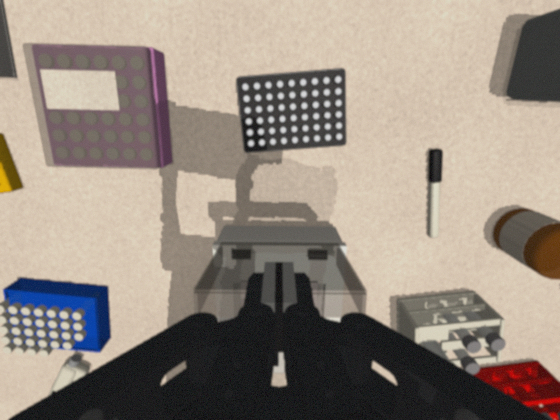

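View pics/s16c.png

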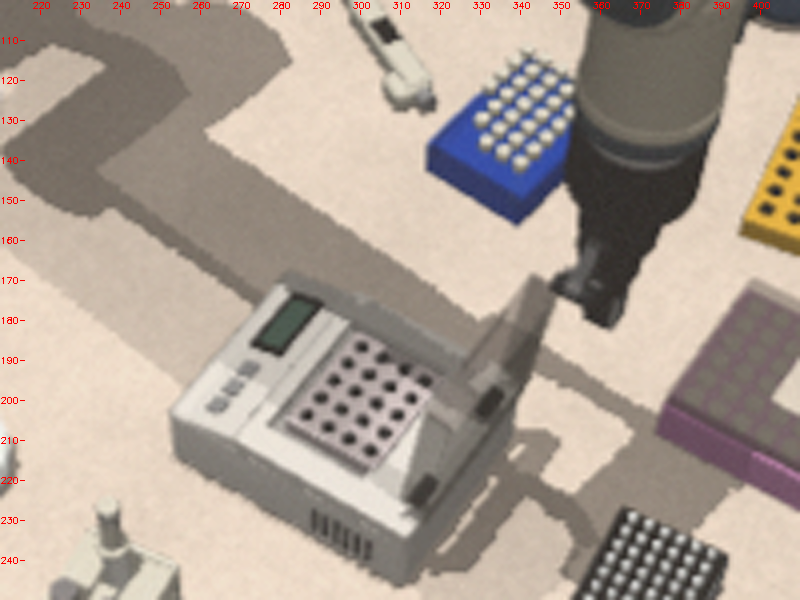

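{"op": "jog_arm", "data": {"moves": [[0, 25, 0, 0, 0, 0, 0], [0, 30, 0, 0, 0, 0, 0], [0, 30, 0, 0, 0, 0, 0], [0, 20, -10, 0, 0, 0, 0], [0, 0, -15, 0, 0, 0, 0], [0, 0, -15, 0, 0, 0, 0], [0, 0, -12, 0, 0, 0, 0], [0, 0, -12, 0, 0, 0, 0]]}}

```text
time_s: 20.1
eef_pos: [0.6481, -0.0452, 0.2]
orientation: [1.176, 1.228, -1.173]
force: [0.0, 0.2, 1.1]
finger_gap: -0.0001
```

{"op": "jog_arm", "data": {"moves": [[0, 0, -12, 0, 0, 0, 0], [0, 0, -12, 0, 0, 0, 0], [0, 0, -12, 0, 0, 0, 0], [0, 0, -12, 0, 0, 0, 0], [0, 0, -12, 0, 0, 0, 0], [0, 0, -12, 0, 0, 0, 0]]}}

```text
time_s: 20.7
eef_pos: [0.576, -0.0485, 0.1995]
orientation: [1.176, 1.228, -1.174]
force: [0.1, -0.3, 0.3]
finger_gap: -0.0
```

```bash
python3 snap.py scene s17;  python3 crop.py s17 210 100 410 250 4 s17c 1.3
```

```text
20.7 [ 0.576  -0.0485  0.1995] [ 1.176  1.228 -1.174] [ 0.15 -0.3   0.34] -3.3961031893304885e-06 [-0.14  0.03  1.35 -0.    1.76  1.38]
```

View pics/s17c.png

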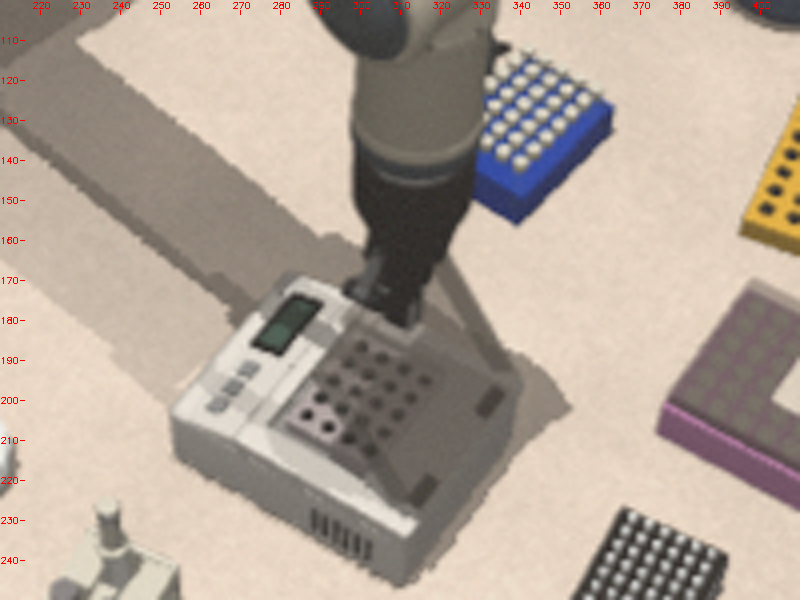

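{"op": "jog_arm", "data": {"moves": [[0, 3, -8, 0, 0, 0, 0], [0, 5, -8, 0, 0, 0, 0], [0, 6, -7, 0, 0, 0, 0], [0, 7, -7, 0, 0, 0, 0], [0, 7, -6, 0, 0, 0, 0], [0, 7, -6, 0, 0, 0, 0], [0, 7, -5, 0, 0, 0, 0], [0, 7, -4, 0, 0, 0, 0]]}}

```text
time_s: 21.55
eef_pos: [0.5259, -0.0497, 0.1485]
orientation: [1.174, 1.231, -1.174]
force: [0.5, 0.3, -0.5]
finger_gap: 0.0001
```

{"op": "jog_arm", "data": {"moves": [[0, 7, -2, 0, 0, 0, 0], [0, 7, -2, 0, 0, 0, 0], [0, 7, -1, 0, 0, 0, 0], [0, 7, 0, 0, 0, 0, 0], [0, 6, 0, 0, 0, 0, 0], [0, 4, 0, 0, 0, 0, 0], [0, 2, 0, 0, 0, 0, 0], [0, 0, 0, 0, 0, 0, 0]]}}

```text
time_s: 22.35
eef_pos: [0.5213, -0.0499, 0.1089]
orientation: [1.174, 1.232, -1.174]
force: [0.3, 0.3, 0.6]
finger_gap: -0.0002
```

```bash
python3 snap.py scene s18;  python3 crop.py s18 210 100 410 250 4 s18c 1.3
```

```text
22.35 [ 0.5213 -0.0499  0.1089] [ 1.174  1.232 -1.174] [0.28 0.3  0.56] -0.000198376020637647 [-0.16 -0.1   1.64  0.    1.6   1.36]
```

View pics/s18c.png

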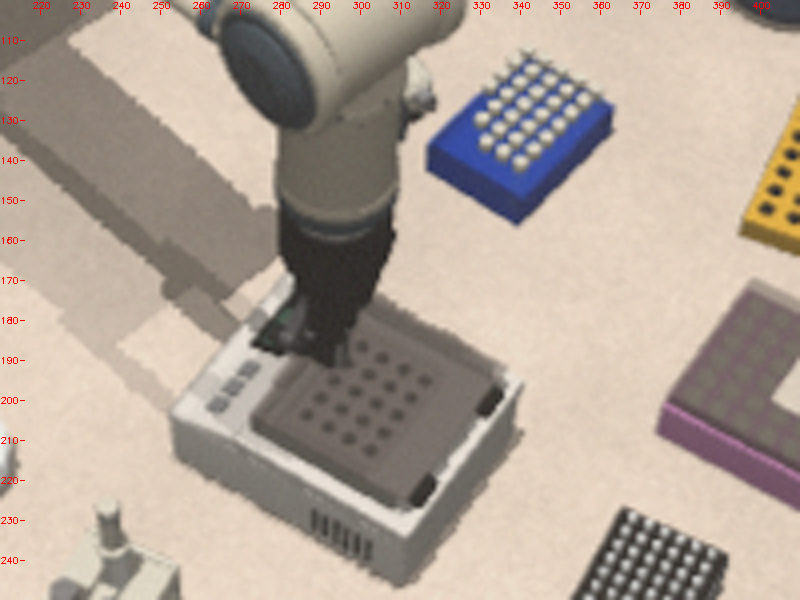

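{"op": "jog_arm", "data": {"moves": [[0, 2, 0, 0, 0, 0, 0], [0, 1.5, 0, 0, 0, 0, 0], [0, 1, 0, 0, 0, 0, 0], [0, 0, 0, 0, 0, 0, 0], [0, 0, 0, 0, 0, 0, 0]]}}

```text
time_s: 22.9
eef_pos: [0.5214, -0.0499, 0.1047]
orientation: [1.174, 1.231, -1.174]
force: [0.2, -0.7, -0.5]
finger_gap: -0.0003
```

{"op": "jog_arm", "data": {"moves": [[0, 1, 0, 0, 0, 0, 0], [0, 1, 0, 0, 0, 0, 0], [0, 0, 0, 0, 0, 0, 0]]}}

```text
time_s: 23.2
eef_pos: [0.5215, -0.0499, 0.104]
orientation: [1.174, 1.23, -1.173]
force: [-2.4, 0.5, 5.7]
finger_gap: 0.0
```

{"op": "jog_arm", "data": {"moves": [[0, -10, 0, 0, 0, 0, 0], [0, -25, 0, 0, 0, 0, 0], [0, -30, 0, 0, 0, 0, 0], [0, -35, 0, -20, 0, 0, 0], [0, -35, 0, -35, 0, 0, 0], [0, -20, 0, -40, 0, 0, 0], [0, 0, 0, -40, 0, 0, 0], [0, 0, 0, -40, 0, 0, 0]]}}

```text
time_s: 24.0
eef_pos: [0.5132, 0.1264, 0.2596]
orientation: [1.176, 1.229, -1.172]
force: [0.4, -1.2, 0.6]
finger_gap: -0.0002
```

{"op": "jog_arm", "data": {"moves": [[0, 0, 0, -30, 0, 0, 0], [0, 0, 0, 0, 0, 0, 0], [0, 0, 0, 0, 0, 0, 0]]}}

```text
time_s: 24.3
eef_pos: [0.5115, 0.1552, 0.2579]
orientation: [1.172, 1.232, -1.173]
force: [0.1, -0.1, 0.9]
finger_gap: 0.0003
```

```bash
python3 snap.py scene s19;  python3 crop.py s19 205 150 355 290 5 s19c 1.2; python3 snap.py top t19
python3 - <<'E'
from h import *
P=[.5496,-.0490,.045]
for th in (0,.06,.12):
    e=np.array([.076-.13*np.cos(th)+.016*np.sin(th),.088+.13*np.sin(th)+.016*np.cos(th)])
    X=h2w(P,[[e[0],.068,e[1]],[e[0],-.068,e[1]]]);print(th,proj("scene",X).round(1).tolist(),proj("top",X).round(1).tolist())
E
```

```text
24.3 [0.5115 0.1552 0.2579] [ 1.172  1.232 -1.173] [ 0.08 -0.13  0.89] 0.00031760732737370304 [ 0.23 -0.08  1.35 -0.    1.87  1.75]
24.35 [0.5116 0.1544 0.2579] [ 1.174  1.231 -1.174] [ 0.62 -0.49  0.2 ] -0.00016968633621289767 [ 0.23 -0.08  1.35 -0.    1.87  1.75]
0 [[298.0, 170.7], [271.7, 202.7]] [[229.2, 219.6], [278.2, 216.1]]
0.06 [[298.4, 169.2], [272.0, 201.4]] [[228.9, 219.0], [278.2, 215.6]]
0.12 [[298.9, 167.9], [272.5, 200.1]] [[228.5, 218.3], [278.2, 214.8]]
```

View pics/s19c.png

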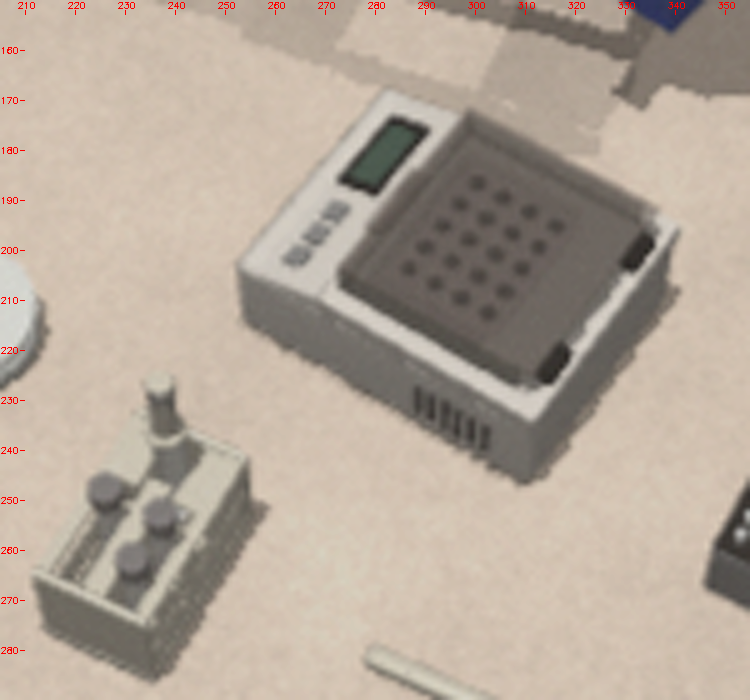

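View pics/t19.png

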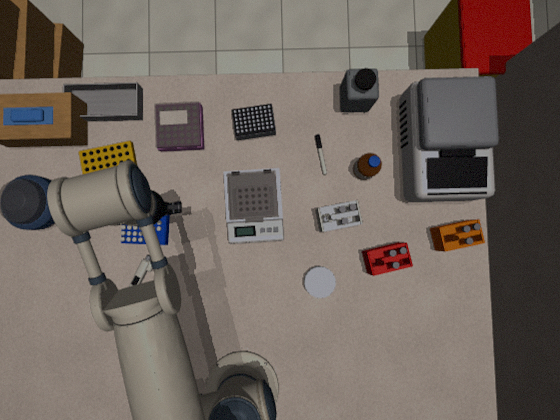

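The swab is back as at the start (handle top at scene (237,225)) and the lid's front edge sits where a shut lid should. The bystanders in view haven't moved. Handing in.

```bash
python3 -c "
from rig import arm
print(arm.finish_job())"
```

```text
the job is handed in; nothing more can be done
None
```

I swabbed the heater's drip channel, put the swab back in its tube and shut the lid. The job was handed in at about 24 s; it reports no verdict, so what follows is from my own checks.

- **Swabbing:** I drew the swab from the white rack and ran its head from the rear left, across the front, to the rear right at about 4 cm/s. The upward force read about 1 N at the start and 1.2 to 2.1 N along the way. Wrist pictures at the start, both front corners, mid-front and the end showed the head in the middle of the channel, within about 1 mm.
- **Swab returned:** I pressed it down until it met the same resistance as when it was first gripped (6 N). In the last scene picture its handle top is at the same pixel as at the start, (237, 225).
- **Lid:** I pushed it over from behind and pressed until it resisted with 5.7 N at 104 mm, which is the height given for a shut lid. Its front edge in the picture fits an angle of about 0.
- **Other items:** none of the bystanders I could see moved. In the last top picture the arm hides part of the blue rack and the pipette.
- **Disagreement:** the fixed cameras and the wrist camera differed by about 1.5 mm on the heater's position. I relied on the wrist camera, and its predicted edges matched the later pictures. My readings of the finger position also wandered by about 1 mm.

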